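Unlock the preform heater's carousel with the hooked rod and inch it on one station

TASK

The preform heater's carousel is bolted and has to go on by one station. Take the hooked rod from its rubber mat, reach it in through the arch under the bar guard and draw the lock bolt fully back towards the robot by its knob, with the hook only, the hand staying off the bolt; then swing the sprung inching lever once to its stop and let go so that it springs right back. Finish with the hooked rod lying on its mat again, the bolt still drawn, and leave the carton, the tin, the bottle and the hex key where they are.

Things in the scene. Friction and masses are not known exactly. Their poses are not given: they have to be found in the camera images.
- heater: rotary preform heater, hood off, fixed; beige deck, top 30 mm above the bench. Origin on the bench under the lock bolt's knob when shut; x from the arch in towards the carousel, y left, z up. Deck x -90 to +345, y -160 to +160. On it a sheet guard tunnel: walls at y +-65 to 68, x -75 to +30, z 55 to 138, open below and at the rear; four 5 mm bars across its top at z 137, 20 mm gaps
- arch (a point): middle of the arched mouth in the guard tunnel's front plate (heater x -75, y 0, z 85). Clear from y -60 to +60 up to z 100, narrowing above to its crown at z 118. Inside, the bolt's bed and guides stand at y -18 to +18 with tops at z 73; the rest is free
- bolt_knob (a point): on the axis of the lock bolt's upright steel knob, half-way up, 85 mm above the bench: stem 12 mm diameter from z 65 to 102, head 17 mm diameter from z 102 to 112, on a flat bolt bar that slides along the heater's x. The knob is 75 mm inside the arch when shut, 35 mm when drawn
- bolt (a joint): travel of the lock bolt in m: 0 shut (its tongue in a slot of the carousel's plate, locking it), 0.040 fully drawn towards the arch (heater -x). Slides with about 3 N of friction, stays where it is left. Starts at 0 to 0.004
- hub (a point): on the vertical axis about which carousel and lever turn (heater x 155, y 0), at deck height z 30
- carousel (a joint): angle of the carousel in rad, 0 at the start, anticlockwise from above; one station is 0.419. A 240 mm plate with 15 clear preforms up to 170 mm above the bench on a circle of 105 mm radius. The lever's pawl carries it on, only with the bolt drawn, and slips back over it on the return; friction keeps it there. Shield on its right, lamps behind, to z 205
- lever_grip (a point): on the axis of the inching lever's upright black grip, 85 mm above the bench. Grip 22 mm diameter, z 40 to 118, 235 mm from the hub axis, on a flat arm 18 mm wide at z 34 to 40 that comes out from under the carousel on the guard's left
- lever (a joint): angle of the inching lever in rad: 0 at rest (grip left of the guard, 48 deg round from the line hub to arch), growing anticlockwise from above, the grip coming towards robot and guard, to the stop at 0.449 (grip axis 96 mm left of the guard's middle). Sprung back: about 2 N at the grip at rest, 4 to 5 N at the stop; the carousel adds 1 N, speed some damping
- hook: hooked rod, about 0.2 kg, lying flat: wooden handle 100 x 22 wide x 26 high, then a steel rod of 7 mm diameter. Origin: middle of the handle's underside; x along the rod to the hook, z up. Handle x -50 to +50; rod axis at z 13; at x 180 it bends square to the right (-y) for 20 mm, then a little back to its tip at x 174, y -28 (centre line)
- hook_grip (a point): place near the hooked rod's balance to hold it by: on the axis of the handle, 20 mm ahead of its middle (hook x 20, y 0, z 13)
- hook_bend (a point): corner where the rod bends into the hook, on the rod's centre line (hook x 180, y 0, z 13)
- mat: dark rubber mat, fixed, 300 x 120 mm, 4 mm thick, where the hooked rod belongs. Origin: middle of its underside; x along its length
- carton: bystander: closed cardboard box 110 x 80 x 70 mm high, origin in the middle of its underside
- tin: bystander: tin 64 mm in diameter and 130 mm high, origin in the middle of its underside
- hexkey: bystander: large steel hex key lying flat, 12 mm thick, 140 mm long leg along its x (-85 to +55) and a 50 mm leg at x -85 towards +y; origin on the underside of the long leg
- bottle: bystander: light empty clear bottle, standing, 64 mm in diameter and 190 mm high, easily knocked over; origin in the middle of its underside
Mind the look-alikes: they are no part of the job. Leave any green or yellow look-alike of the hook alone.

How it is judged:
By the outcome, as a careful person would: the job done as asked, in the order asked, and still so for the second after the job is handed in, with the robot touching nothing.
It also fails if it takes over 72 s, if anything falls off the work surface, if the arm or the gripper's body presses on something with over 40 N, if the wrist force passes 120 N, or if a joint passes its speed limit or range.

ROBOT

A 6-joint arm with a two-finger parallel gripper is mounted at the origin on the work surface. World frame = base frame: x ahead of the robot, y to its left, z up, the work surface at z = 0. Lengths are in mm, angles in rad, forces in N, time in s.
With the tool pointing down it reaches from about 350 to 775 mm from the base axis. Payload 7.3 kg.
Tool frame: the origin (TCP) lies midway between the tips of the shut fingers; the grasp point (between the pads) lies 19 mm behind it (bot.grip_depth is the distance from the TCP to the grasp point, in mm); z points along the fingers, x is the direction in which the jaws open and shut, and the axes are right-handed (so a half turn about z gives the same grasp; the last joint's range is limited). The gripper opens to 92 mm and grips with 3 to 60 N. Pads are 19 mm wide; open, the fingers measure 130 mm over their backs; the gripper's body (75 mm by 190 mm) begins 47 mm behind the grasp point.
Start: joints at [0.958, 0.342, 1.524, -0, 1.275, -0.146], TCP at [236.257, 468.861, 197.041] pointing down, gripper open.
Joint ranges: [-2.53, 2.53], [-0.77, 2.02], [0.04, 2.7], [-1, 4.14], [0.28, 2.66], [-3.11, 3.11]. Speed limits (rad/s): [2.57, 2.57, 3.14, 3.14, 3.14, 3.14].

INTERFACE

Orientations are given as [roll, pitch, yaw] about the fixed x, y, z axes, in that order (R = Rz(yaw) Ry(pitch) Rx(roll)).
In Python, from plant import bot gives the robot as it stands. The module is installed in compiled form; this text tells all that it offers.
- The arm moves only by the shell command python3 -m inch 'ROWS'. ROWS is JSON, a list that holds one entry, the list of rows, each a list of 7 numbers: the shift along the tool's x, y, z each as a share of 0.2 m, from -1 to 1, then the turn, a rotation vector about the tool's x, y, z each as a share of 45 degrees, from -1 to 1, then the closure, from -1 (fully open) to 1 (shut), so that 0 is half open. A call has exactly 10 rows; each row is the pose to reach, as a shift and turn from the pose commanded when the call began, along the tool's axes at that moment; what a row does not reach only later rows make up. A row lasts 1/8 s, in which the tool goes at most 62.5 mm and 10.7 degrees, less where a joint would pass 70% of its speed; a pose out of reach is approached as far as the arm can. A call with a number of a shift or a turn outside -1 to 1 is refused whole. A call with a gripper value outside its range is refused whole. The fingers move at their own pace and stop on an object; the grip force is fixed at half the most. Time passes only in rows, so rows that repeat a pose let the fingers close, or fill a call up. It gives the time, the measured TCP pose, the force and the opening at its end, in the units of the state.
- bot.get_obs(): the state, without advancing time (a new reading comes with each control period).
- bot.capture(name): name is "side" or "top"; returns the picture (384x512x3 uint8, red, green, blue); there is no depth.
- bot.camera_params(name): a dict with "fx", "fy", "cx", "cy" (pixels), "R" (3x3) and "t" (3): a world point X has camera coordinates R X + t. Camera axes: x right, y down, z forward; pixel columns grow to the right and rows downward; lengths in mm; the calibration is good to about 2 mm. A picture is of the moment at which its call begins. camera_params takes no time and is no camera call.
- bot.close_job(): hands the job in, once; it reports no verdict.
The state is a dict: "time": time; "joint_positions": joint angles; "dq": joint speeds; "tau": joint torques, N m; "tool_pos": TCP position; "tcp_rot": TCP orientation; "contact_force": force on the tool from outside, world axes, zero at the start; "moment": the same for the moment, N m; "grip_width": finger opening in mm.
Only numpy, scipy, OpenCV 4.12 (cv2) and the standard library are available. Lean on these libraries where they do the work, as an engineer would, in place of code of your own. Each camera call takes 0.05 s, during which the arm holds its last target.

## Working session

There is one attempt and no reset: what is moved stays moved. The work goes in short steps, Python scripts to look and compute and a shell command to move; the robot and the scene stay as the last step left them, time stands still between calls to the robot, and variables do not carry over. Pictures are saved under pics/ and viewed, and the job is handed in when it is done.

```bash
mkdir -p pics; ls; python3 - <<'E'
from plant import bot
import cv2,numpy as np
print(bot.get_obs())
for n in("side","top"):
    im=bot.capture(n); cv2.imwrite(f"pics/{n}0.png",im[:,:,::-1])
    p=bot.camera_params(n); print(n,p)
E
```

```text
pics
{'time': 0.0, 'joint_positions': array([ 9.57989197e-01,  3.42698128e-01,  1.52503974e+00, -7.79941350e-06,
        1.27542176e+00, -1.45992183e-01]), 'dq': array([ 1.62931410e-03, -1.48176610e-03, -2.89174455e-04,  1.63480167e-03,
       -1.76279316e-03,  3.70676302e-05]), 'tau': array([-4.98606787e-04, -4.31236053e+01, -2.44220442e+01,  7.19049876e-02,
        5.59838698e-02, -1.03943676e-04]), 'tool_pos': array([235.97766938, 468.44870174, 196.34985006]), 'tcp_rot': array([-3.14137208e+00,  1.55138860e-03,  1.10398383e+00]), 'contact_force': array([0.06184334, 0.29472277, 0.2471991 ]), 'moment': array([0.00098207, 0.02097368, 0.01793366]), 'grip_width': 92.00859822674767}
side {'fx': 368.0732550810526, 'fy': 368.0732550810526, 'cx': 251.07513889727744, 'cy': 192.39627520179462, 'R': array([[ 0.99511647, -0.09867121,  0.00268366],
       [-0.06736611, -0.69876859, -0.71216871],
       [ 0.07214581,  0.70851002, -0.70200323]]), 't': array([-498.73715816,    9.47621258, 1315.18267316])}
top {'fx': 358.81547969551985, 'fy': 358.81547969551985, 'cx': 257.3261524627363, 'cy': 192.12546235610233, 'R': array([[ 0.03000427, -0.99953827, -0.00479578],
       [-0.99375779, -0.0293143 , -0.10763887],
       [ 0.10744859,  0.00799546, -0.99417849]]), 't': array([-128.91875083,  474.76816719, 1139.7142188 ])}
```

```bash
python3 - <<'E'
import cv2
for n in("side","top"):
    im=cv2.imread(f"pics/{n}0.png"); cv2.imwrite(f"pics/{n}0b.png",cv2.resize(im,(800,600),interpolation=cv2.INTER_CUBIC))
E
```

```text
(no output)
```

View pics/side0b.png

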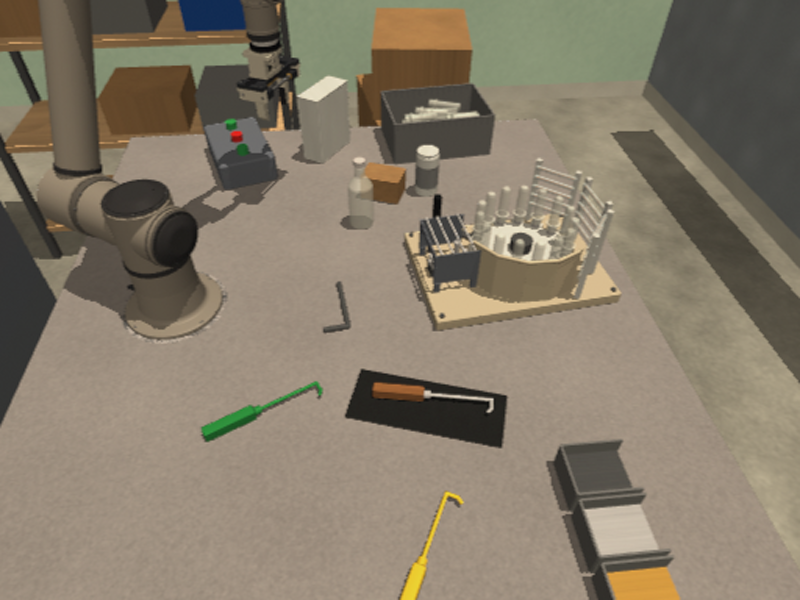

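View pics/top0b.png

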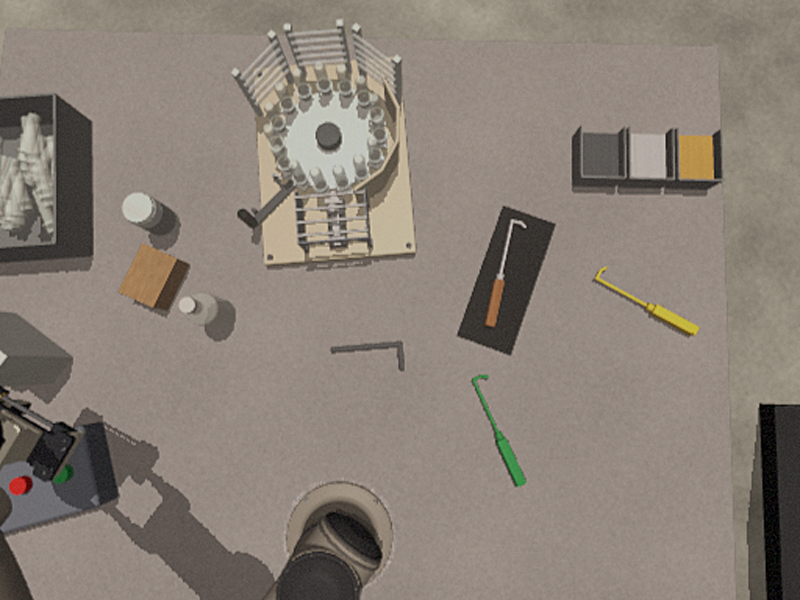

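The top view (800x600) shows three candidates for the hooked rod: the wooden-handled one on the dark mat at (497,300), a green one at (500,430) and a yellow one at (650,300). The description picks the wooden one on the mat. I'll crop to check it and measure.

```bash
cat > h.py <<'E'
import numpy as np,cv2
from plant import bot
from scipy.spatial.transform import Rotation as Ro
P={n:bot.camera_params(n) for n in("side","top")}
def proj(n,X):
    p=P[n];c=np.asarray(p["R"])@np.asarray(X,float)+np.asarray(p["t"]);return np.array([p["fx"]*c[0]/c[2]+p["cx"],p["fy"]*c[1]/c[2]+p["cy"]])
def ray(n,uv):
    p=P[n];R=np.asarray(p["R"]);o=-R.T@np.asarray(p["t"]);d=R.T@np.array([(uv[0]-p["cx"])/p["fx"],(uv[1]-p["cy"])/p["fy"],1]);return o,d/np.linalg.norm(d)
def onz(n,uv,z):
    o,d=ray(n,uv);return o+d*(z-o[2])/d[2]
def tri(us,ut):
    a,b=ray("side",us),ray("top",ut);A=sum(np.eye(3)-np.outer(d,d) for o,d in(a,b));v=sum((np.eye(3)-np.outer(d,d))@o for o,d in(a,b))
    X=np.linalg.solve(A,v);return X,[np.linalg.norm(np.cross(X-o,d)) for o,d in(a,b)]
def crop(im,x0,y0,x1,y1,name,s):
    c=cv2.resize(im[y0:y1,x0:x1],None,fx=s,fy=s,interpolation=cv2.INTER_CUBIC);cv2.imwrite("pics/"+name,c)
E
python3 - <<'E'
from h import *
t=cv2.imread("pics/top0.png");s=cv2.imread("pics/side0.png")
crop(t,285,125,365,235,"c_hook.png",5)
crop(t,140,0,280,175,"c_heat.png",3.4*1)
crop(s,250,95,400,215,"c_heats.png",5)
crop(s,215,230,335,290,"c_hooks.png",6)
for n,im in(("top",t),("side",s)):
    h=cv2.cvtColor(im,cv2.COLOR_BGR2HSV)
    m=cv2.inRange(h,(5,110,60),(16,255,255)) 
    k,l,st,c=cv2.connectedComponentsWithStats(m)
    for i in range(1,k):
        if st[i,4]>40: print(n,st[i],c[i])
E
```

```text
top [ 76 156  37  41 804] [ 94.20771144 175.92661692]
top [310 178  13  31 222] [316.11261261 193.4954955 ]
side [  0   0  27  33 818] [12.20904645 15.80929095]
side [ 59   1 101  29 985] [108.20609137  21.39390863]
side [ 229    5   73   76 3433] [264.42382756  34.88668803]
side [  62   42   68   53 2779] [93.73623606 66.78985246]
side [  3  65  31  33 656] [20.3125    84.0472561]
side [168  65  14  19  69] [177.44927536  76.50724638]
side [233 104  27  26 502] [246.81474104 115.98207171]
side [ 29 141  15   7  66] [ 35.06060606 144.6969697 ]
side [238 244  34  13 343] [254.41982507 250.09912536]
```

View pics/c_hook.png

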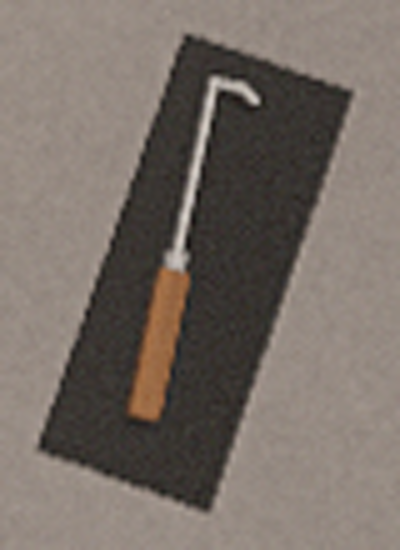

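View pics/c_heat.png

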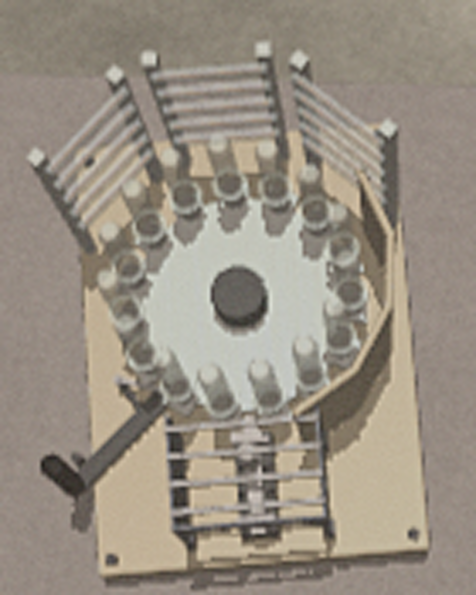

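View pics/c_heats.png

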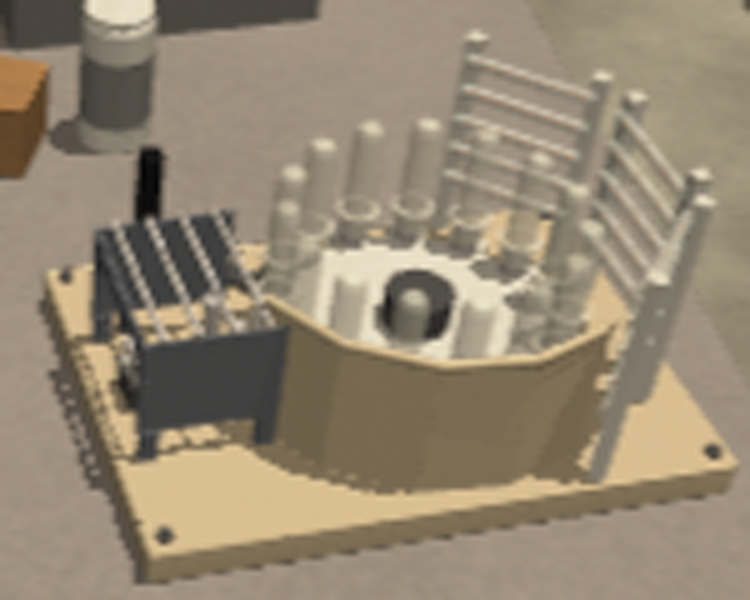

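View pics/c_hooks.png

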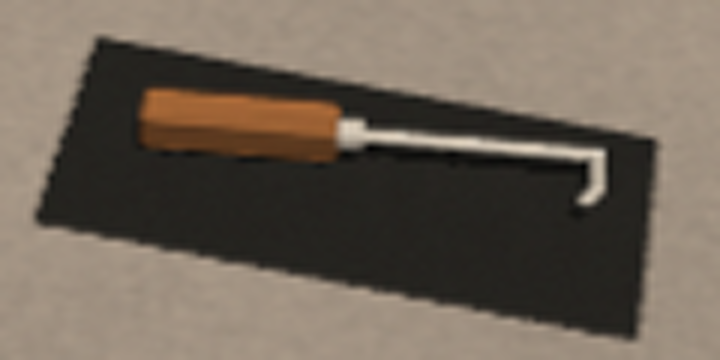

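```bash
python3 - <<'E'
from h import *
np.set_printoptions(precision=1,suppress=True)
T=lambda x,y,s,ox,oy:(x/s+ox-.5+.5/s,y/s+oy-.5+.5/s)
ht=lambda x,y:T(x,y,3.4,140,0)
hs=lambda x,y:T(x,y,5,250,95)
for n in P: print(n,ray(n,(0,0))[0])
print("FL top",onz("top",ht(104,575),30),"FR",onz("top",ht(427,548),30))
print("FL side",onz("side",hs(46,272),30),"FR",onz("side",hs(146,560),30),"RR",onz("side",hs(740,463),30))
print("screws top",onz("top",ht(112,559),30),onz("top",ht(414,533),30)," side",onz("side",hs(66,273),30),onz("side",hs(165,536),30))
print("hub disc top",ht(240,293))
kt=lambda x,y:T(x,y,5,285,125); ks=lambda x,y:T(x,y,6,215,230)
print("bend",onz("top",kt(213,81),17),onz("side",ks(601,152),17))
print("rod near collar",onz("top",kt(178,250),17),onz("side",ks(360,134),17))
print("tip",onz("top",kt(255,101),17))
print("handle end top z30",onz("top",kt(144,415),30),onz("top",kt(175,268),30))
print("mat",[onz("top",kt(*c),4)[:2] for c in((186,34),(354,93),(209,511),(40,448))])
print("mat side",[onz("side",ks(*c),4)[:2] for c in((98,38),(655,141),(635,338),(38,222))])
t=cv2.imread("pics/top0.png");s=cv2.imread("pics/side0.png")
crop(t,180,110,250,170,"c_b.png",10); crop(s,262,115,312,190,"c_bs.png",8)
E
```

```text
side [ 402.1 -974.4  931.3]
top [ 353.2 -124.1 1183.6]
FL top [546.1 171.4  30. ] FR [ 581.4 -137.5   30. ]
FL side [549.3 176.1  30. ] FR [ 580.7 -141.2   30. ] RR [1014.2  -88.4   30. ]
screws top [561.9 164.6  30. ] [ 595.7 -124.6   30. ]  side [565.  173.3  30. ] [ 596.9 -120.3   30. ]
hub disc top (210.23529411764707, 85.8235294117647)
bend [ 657.4 -341.3   17. ] [ 660.9 -337.7   17. ]
rod near collar [ 543.3 -319.4   17. ] [ 541.7 -315.    17. ]
tip [ 644.6 -369.2   17. ]
handle end top z30 [ 433.2 -296.6   30. ] [ 529.3 -315.4   30. ]
mat [array([ 692.6, -325.3]), array([ 655.3, -438.2]), array([ 373.4, -343.7]), array([ 411.2, -232.5])]
mat side [array([ 413.5, -229.9]), array([ 693.7, -324.6]), array([ 656.9, -436. ]), array([ 376.9, -343.1])]
```

View pics/c_b.png

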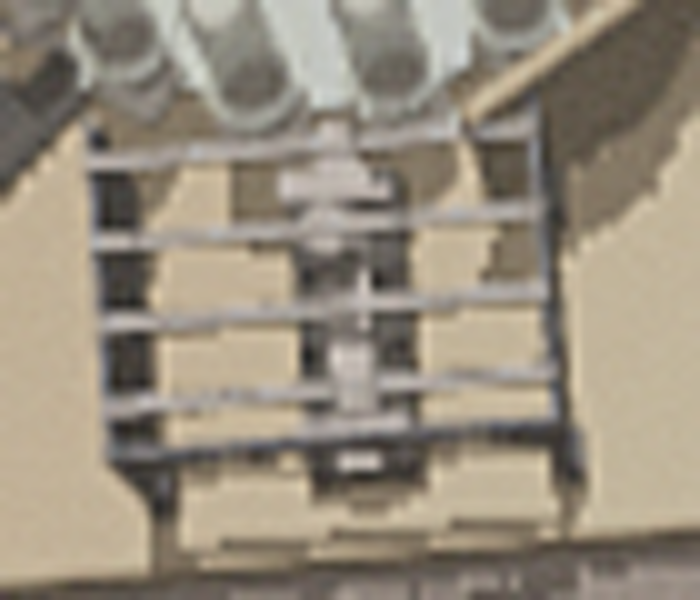

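View pics/c_bs.png

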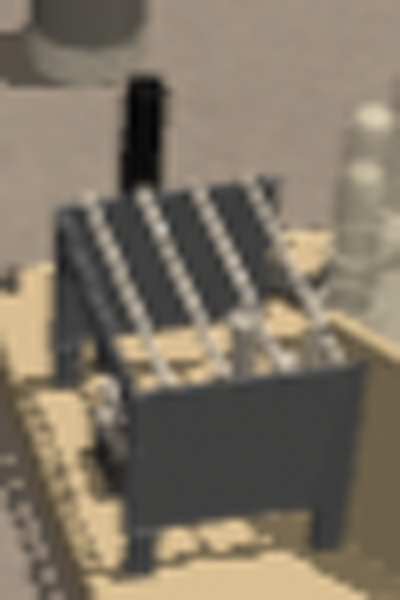

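```bash
python3 - <<'E'
from h import *
np.set_printoptions(precision=1,suppress=True)
O=np.array([653.8,27.4,0]);R=Ro.from_euler('z',.113).as_matrix()
W=lambda *p:O+R@np.array(p,float)
t=cv2.imread("pics/top0.png");s=cv2.imread("pics/side0.png")
def draw(im,n,x0,y0,x1,y1,f,name):
    c=cv2.resize(im[y0:y1,x0:x1],None,fx=f,fy=f,interpolation=cv2.INTER_CUBIC)
    def pt(X,col):
        u=(proj(n,X)-[x0,y0]+.5)*f-.5; cv2.circle(c,tuple(int(round(v)) for v in u),3,col,-1)
    for p in((-90,160,30),(-90,-160,30),(345,-160,30)):pt(W(*p),(0,0,255))
    for z in(65,102,112):pt(W(0,0,z),(0,255,0))
    for y in(65,-65):
        for x in(-75,30): 
            for z in(55,138):pt(W(x,y,z),(255,0,0))
    a=np.pi-np.deg2rad(48)
    for z in(40,118):pt(W(155+235*np.cos(a),235*np.sin(a),z),(255,0,255))
    for z in (30,): pt(W(155,0,z),(255,255,0))
    cv2.imwrite("pics/"+name,c)
draw(t,"top",140,60,280,180,5,"d_t.png"); draw(s,"side",250,95,400,215,5,"d_s.png")
E
```

```text
(no output)
```

View pics/d_t.png

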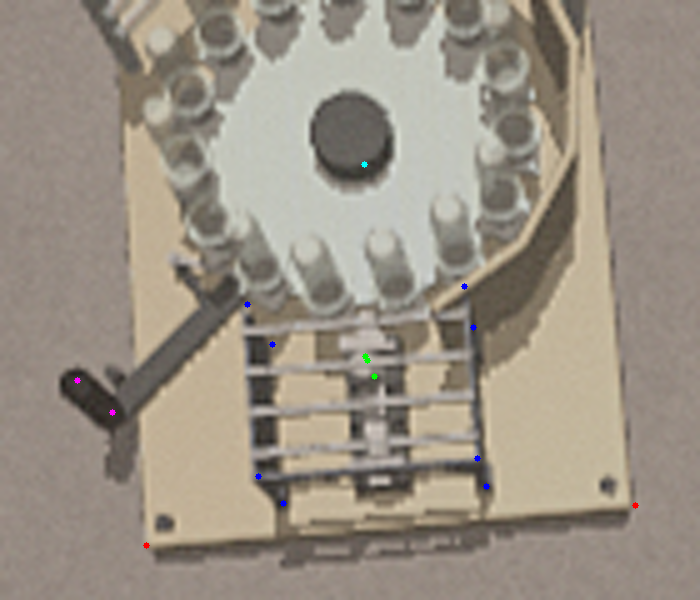

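View pics/d_s.png

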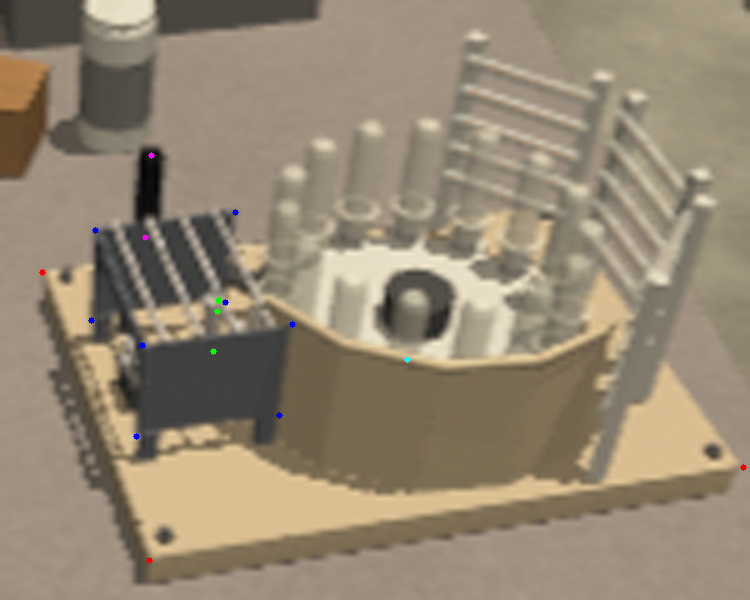

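The green and yellow rods are look-alikes. The rod to use is the wooden one on the mat: handle at top crop (160,345), bend at (213,81). The heater overlay fits to about 1 px. Next I'll locate the bystanders and plan the first moves.

```bash
cat >> h.py <<'E'
np.set_printoptions(precision=3,suppress=True)
O=np.array([653.8,27.4,0]);HY=.113;RH=Ro.from_euler('z',HY).as_matrix()
W=lambda *p:O+RH@np.array(p,float)
def rel(target,yaw,tilt=None):
    o=bot.get_obs();Rc=Ro.from_euler('xyz',o["tcp_rot"])
    Rt=Ro.from_euler('xyz',[np.pi,0,yaw])
    d=Rc.inv().apply(np.asarray(target)-o["tool_pos"])/200; r=(Rc.inv()*Rt).as_rotvec()/(np.pi/4)
    print("at",o["tool_pos"],"yaw",o["tcp_rot"][2],"t",o["time"],"| shift",d,"turn",r)
E
python3 - <<'E'
from h import *
f=lambda x,y:((x+.5)*.64-.5,(y+.5)*.64-.5)
print("bottle base",onz("top",f(210,313),0),onz("side",f(360,223),0))
print("tin",onz("top",f(140,205),130),"carton",onz("top",f(148,272),70))
print("rest grip",W(-2.2,174.6,85),"stop",W(-62.4,89,85))
rel([300,250,300],1.38);rel([501.6,-309.3,160],1.38)
E
```

```text
bottle base [442.381 292.626   0.   ] [440.323 269.178   0.   ]
tin [637.425 396.144 130.   ] carton [516.107 398.508  70.   ]
rest grip [631.926 200.638  85.   ] stop [581.762 108.796  85.   ]
at [236.005 468.523 196.43 ] yaw 1.1040300544862562 t 0.1 | shift [-0.832  0.777 -0.517] turn [-0.001  0.002 -0.351]
at [236.005 468.523 196.43 ] yaw 1.1040300544862562 t 0.1 | shift [-2.875  2.936  0.185] turn [-0.001  0.002 -0.351]
```

```bash
python3 -m inch '[[[0,0,-0.25,0,0,0,-1],[-0.1,0.05,-0.45,0,0,0,-1],[-0.35,0.3,-0.52,0,0,-0.1,-1],[-0.6,0.55,-0.52,0,0,-0.2,-1],[-0.83,0.78,-0.52,0,0,-0.35,-1],[-0.9,0.9,-0.52,0,0,-0.35,-1],[-1,1,-0.52,0,0,-0.35,-1],[-1,1,-0.52,0,0,-0.35,-1],[-1,1,-0.52,0,0,-0.35,-1],[-1,1,-0.52,0,0,-0.35,-1]]]'; python3 -c "
from h import *
rel([501.6,-309.3,160],1.38)"
```

```text
time: 1.35
tool_pos: [324.5, 201.1, 300.9]
tcp_rot: [-3.141, -0.0, 1.38]
contact_force: [-0.1, 0.0, 0.2]
grip_width: 91.7
at [324.454 201.092 300.903] yaw 1.3804408628733347 t 1.35 | shift [-2.338  1.353  0.704] turn [-0.    -0.     0.001]
```

```bash
python3 -m inch '[[[-0.25,0.15,0,0,0,0,-1],[-0.5,0.3,0,0,0,0,-1],[-0.75,0.45,0,0,0,0,-1],[-1,0.6,0,0,0,0,-1],[-1,0.6,0,0,0,0,-1],[-1,0.6,0,0,0,0,-1],[-1,0.6,0,0,0,0,-1],[-1,0.6,0,0,0,0,-1],[-1,0.6,0,0,0,0,-1],[-1,0.6,0,0,0,0,-1]]]'; python3 -m inch '[[[-0.25,0.15,0,0,0,0,-1],[-0.5,0.3,0.1,0,0,0,-1],[-0.75,0.45,0.2,0,0,0,-1],[-1,0.6,0.35,0,0,0,-1],[-1,0.7,0.5,0,0,0,-1],[-1,0.75,0.7,0,0,0,-1],[-1,0.75,0.7,0,0,0,-1],[-1,0.75,0.7,0,0,0,-1],[-1,0.75,0.7,0,0,0,-1],[-1,0.75,0.7,0,0,0,-1]]]';  python3 -c "
from h import *
rel([501.6,-309.3,60],1.38)"
```

```text
time: 2.6
tool_pos: [404.5, -18.6, 301.1]
tcp_rot: [3.141, -0.0, 1.38]
contact_force: [-0.5, 0.3, -0.5]
grip_width: 91.9
time: 3.85
tool_pos: [514.0, -244.1, 162.6]
tcp_rot: [3.139, 0.001, 1.379]
contact_force: [1.1, 0.9, 1.8]
grip_width: 91.8
at [ 513.978 -244.097  162.558] yaw 1.379018813475358 t 3.85 | shift [-0.331  0.     0.513] turn [ 0.003  0.001 -0.001]
```

```bash
python3 -m inch '[[[-0.17,0,0.1,0,0,0,-1],[-0.33,0,0.25,0,0,0,-1],[-0.33,0,0.45,0,0,0,-1],[-0.33,0,0.51,0,0,0,-1],[-0.33,0,0.51,0,0,0,-1],[-0.33,0,0.51,0,0,0,-1],[-0.33,0,0.51,0,0,0,-1],[-0.33,0,0.51,0,0,0,-1],[-0.33,0,0.51,0,0,0,-1],[-0.33,0,0.51,0,0,0,-1]]]';  python3 -c "
from h import *
rel([501.6,-309.3,8],1.38)
t=bot.capture('top')[:,:,::-1];s=bot.capture('side')[:,:,::-1]
crop(t,285,125,365,235,'c2_hook.png',5)
crop(s,200,190,340,290,'c2_hooks.png',5)
"
```

```text
time: 5.1
tool_pos: [501.0, -308.7, 59.1]
tcp_rot: [3.141, -0.0, 1.379]
contact_force: [-0.7, -0.4, 0.6]
grip_width: 91.8
at [ 501.039 -308.683   59.07 ] yaw 1.3789103575725215 t 5.1 | shift [-0.003  0.003  0.255] turn [ 0.    -0.    -0.001]
```

View pics/c2_hook.png

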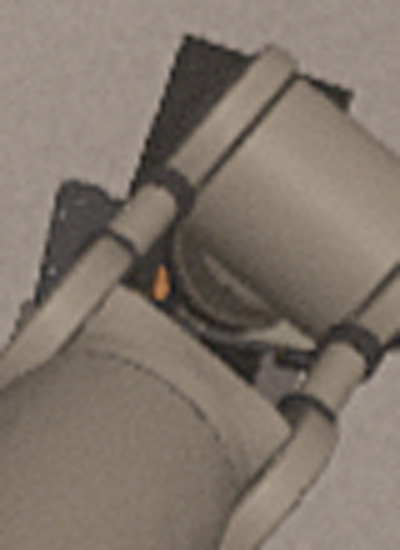

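View pics/c2_hooks.png

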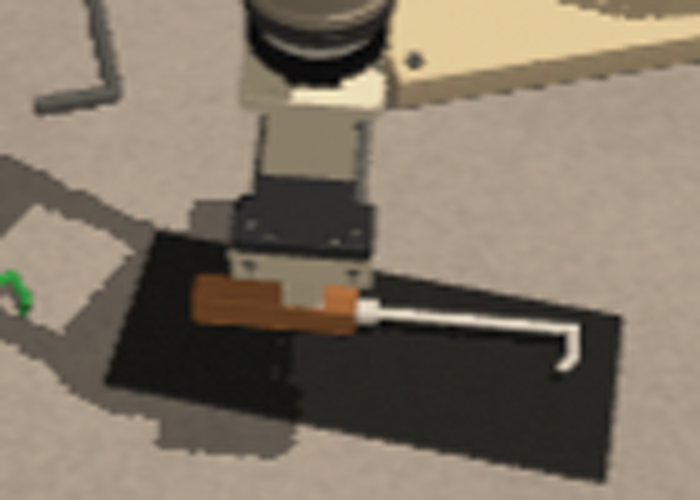

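The side view shows the open fingers straddling the wooden handle slightly ahead of its middle, near finger tip at crop (303,300). I'll go down and close.

```bash
python3 -m inch '[[[0,0,0.08,0,0,0,-1],[0,0,0.17,0,0,0,-1],[0,0,0.23,0,0,0,-1],[0,0,0.25,0,0,0,-1],[0,0,0.25,0,0,0,-1],[0,0,0.25,0,0,0,0.3],[0,0,0.25,0,0,0,0.6],[0,0,0.25,0,0,0,1],[0,0,0.25,0,0,0,1],[0,0,0.25,0,0,0,1]]]';  python3 -c "
from h import *
rel([501.6,-309.3,60],1.38)
s=bot.capture('side')[:,:,::-1]
crop(s,200,190,340,290,'c3_hooks.png',5)
"
```

```text
time: 6.45
tool_pos: [501.0, -308.7, 9.0]
tcp_rot: [3.141, -0.0, 1.379]
contact_force: [0.7, 0.5, -0.1]
grip_width: 46.3
at [ 501.043 -308.693    9.048] yaw 1.3788468551952566 t 6.45 | shift [-0.002  0.003 -0.255] turn [ 0.    -0.    -0.001]
```

View pics/c3_hooks.png

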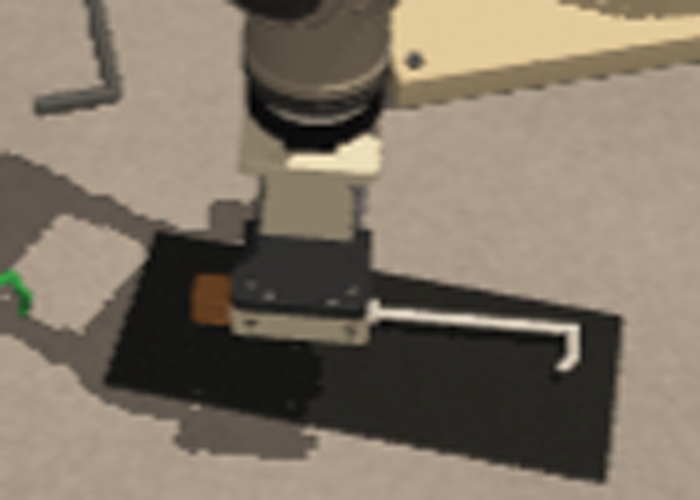

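```bash
python3 -m inch '[[[0,0,0,0,0,0,1],[0,0,0,0,0,0,1],[0,0,0,0,0,0,1],[0,0,0,0,0,0,1],[0,0,0,0,0,0,1],[0,0,0,0,0,0,1],[0,0,0,0,0,0,1],[0,0,0,0,0,0,1],[0,0,-0.02,0,0,0,1],[0,0,-0.06,0,0,0,1]]]';  python3 -c "
from h import *
rel([501.6,-309.3,120],1.38)
"
```

```text
time: 7.75
tool_pos: [500.9, -308.6, 21.2]
tcp_rot: [-3.141, -0.0, 1.379]
contact_force: [0.5, -0.4, -0.1]
grip_width: 0.3
at [ 500.893 -308.576   21.232] yaw 1.378862932233027 t 7.75 | shift [-0.003  0.004 -0.494] turn [-0.001 -0.    -0.001]
```

```bash
python3 -c "
from h import *
s=bot.capture('side')[:,:,::-1];t=bot.capture('top')[:,:,::-1]
crop(s,200,190,340,290,'c4_hooks.png',5);crop(t,285,125,365,235,'c4_hook.png',5)
"
```

```text
(no output)
```

View pics/c4_hooks.png

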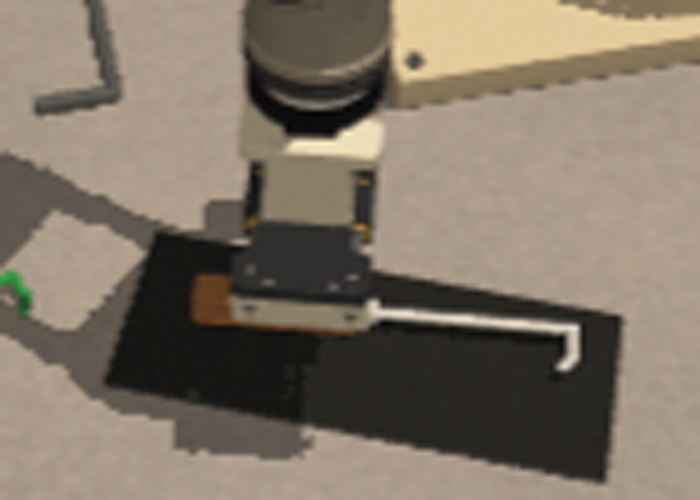

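View pics/c4_hook.png

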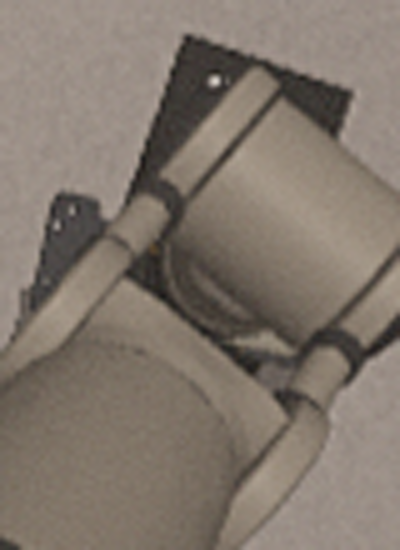

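```bash
python3 -c "
from h import *
for X in([501-.19*46,-308.7-.98*46,59],[501-.19*65,-308.7-.98*65,59]):
    print((proj('side',X)-[200,190]+.5)*5)
# handle top corners expected
c,s=np.cos(-.19),np.sin(-.19)
for x,y,z in((-50,11,30),(-50,-11,30),(-50,-11,4),(50,-11,30),(50,-11,4),(180,0,17)):
    print((x,y,z),(proj('side',[482+c*x-s*y,-305.5+s*x+c*y,z])-[200,190]+.5)*5)
s=cv2.imread('pics/side0.png');crop(s,200,190,340,290,'c0.png',5)
print(bot.get_obs()['grip_width'])
"
```

```text
[303.397 330.023]
[300.893 357.423]
(-50, 11, 30) [196.185 273.541]
(-50, -11, 30) [191.989 302.735]
(-50, -11, 4) [192.943 328.325]
(50, -11, 30) [357.996 315.379]
(50, -11, 4) [356.25  340.907]
(180, 0, 17) [573.406 329.795]
0.1394206354033798
```

View pics/c0.png

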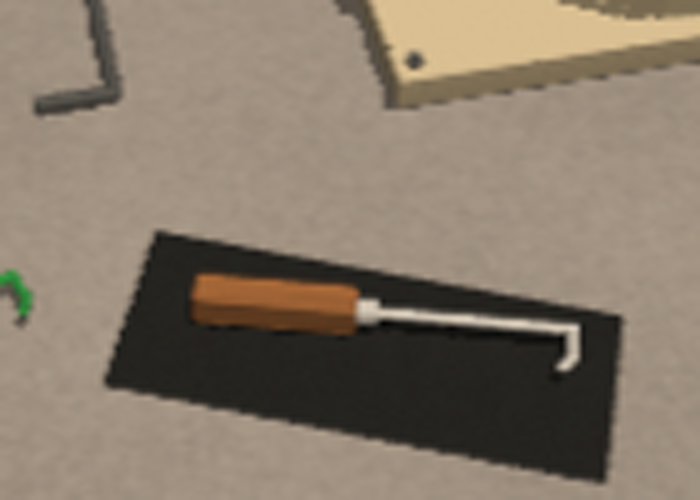

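```bash
python3 -c "
from h import *
c,s=np.cos(1.379),np.sin(1.379)
for T in ([501,-308.7,59.],[501,-308.6,21.]):
  for a,b,z in((-95,37.5,66),(-95,-37.5,66),(95,37.5,66),(-46,9.5,0),(-46,-9.5,0),(46,9.5,0),(46,-9.5,0),(-65,9.5,0),(-65,-9.5,0),(0,0,0)):
    print((a,b,z),(proj('side',np.array(T)+[c*a+s*b,s*a-c*b,z])-[200,190]+.5)*5)
s=bot.capture('side')[:,:,::-1];crop(s,200,120,340,290,'c5.png',4)
"
```

```text
(-95, 37.5, 66) [369.48  337.825]
(-95, -37.5, 66) [228.679 326.788]
(95, 37.5, 66) [385.176  78.396]
(-46, 9.5, 0) [319.844 331.426]
(-46, -9.5, 0) [286.902 328.847]
(46, 9.5, 0) [330.237 207.676]
(46, -9.5, 0) [299.195 205.381]
(-65, 9.5, 0) [317.536 358.91 ]
(-65, -9.5, 0) [284.172 356.265]
(0, 0, 0) [309.205 266.484]
(-95, 37.5, 66) [366.295 378.778]
(-95, -37.5, 66) [229.251 367.838]
(95, 37.5, 66) [381.999 120.599]
(-46, 9.5, 0) [318.126 369.408]
(-46, -9.5, 0) [285.997 366.85 ]
(46, 9.5, 0) [328.375 246.381]
(46, -9.5, 0) [298.057 244.098]
(-65, 9.5, 0) [315.854 396.683]
(-65, -9.5, 0) [283.324 394.061]
(0, 0, 0) [307.793 304.89 ]
```

View pics/c5.png

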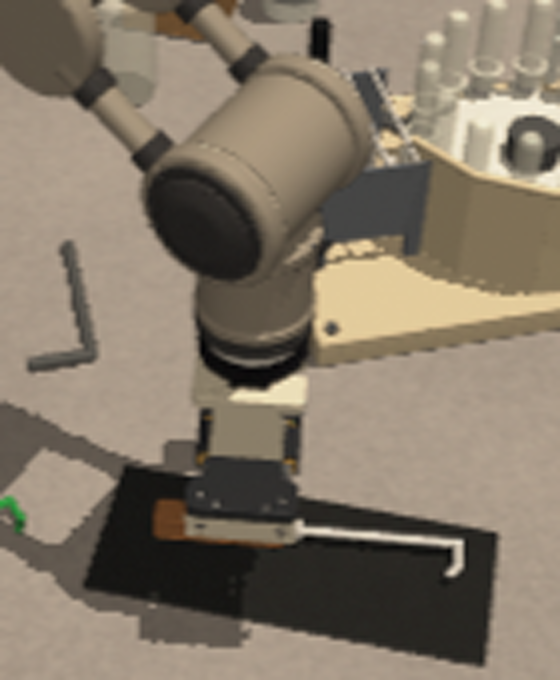

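```bash
python3 -c "
from h import *
t=cv2.imread('pics/top0.png');s=cv2.imread('pics/side0.png')
T=np.array([236,468.4,196.3]);c,q=np.cos(1.104),np.sin(1.104)
for n,im,x0,y0,x1,y1,f in(('top',t,0,230,100,320,6),('side',s,130,10,230,100,6)):
  for dz in(0,45):
    for a,b,z in((-95,37.5,66),(-95,-37.5,66),(95,37.5,66),(95,-37.5,66),(-46,0,0),(46,0,0),(0,0,0)):
      X=T+[c*a+q*b,q*a-c*b,z+dz]
      u=proj(n,X); 
      print(n,dz,(a,b,z),(u-[x0,y0]+.5)*f)
  crop(im,x0,y0,x1,y1,'st_'+n+'.png',f)
"
```

```text
top 0 (-95, 37.5, 66) [383.148 275.743]
top 0 (-95, -37.5, 66) [288.61  436.562]
top 0 (95, 37.5, 66) [ 4.296 58.772]
top 0 (95, -37.5, 66) [-92.031 216.075]
top 0 (-46, 0, 0) [326.474 279.348]
top 0 (46, 0, 0) [154.494 180.666]
top 0 (0, 0, 0) [240.259 229.878]
top 45 (-95, 37.5, 66) [322.172 289.603]
top 45 (-95, -37.5, 66) [222.19  458.953]
top 45 (95, 37.5, 66) [-75.38   61.334]
top 45 (95, -37.5, 66) [-177.325  226.792]
top 45 (-46, 0, 0) [267.03  292.412]
top 45 (46, 0, 0) [ 87.117 188.918]
top 45 (0, 0, 0) [176.826 240.523]
side 0 (-95, 37.5, 66) [245.162 392.994]
side 0 (-95, -37.5, 66) [143.286 372.886]
side 0 (95, 37.5, 66) [383.493 272.013]
side 0 (95, -37.5, 66) [288.21  255.028]
side 0 (-46, 0, 0) [247.907 442.638]
side 0 (46, 0, 0) [313.779 382.982]
side 0 (0, 0, 0) [281.503 412.212]
side 45 (-95, 37.5, 66) [234.234 325.369]
side 45 (-95, -37.5, 66) [130.201 305.73 ]
side 45 (95, 37.5, 66) [376.395 207.534]
side 45 (95, -37.5, 66) [279.222 191.005]
side 45 (-46, 0, 0) [237.699 380.17 ]
side 45 (46, 0, 0) [305.345 321.785]
side 45 (0, 0, 0) [272.214 350.38 ]
```

View pics/st_side.png

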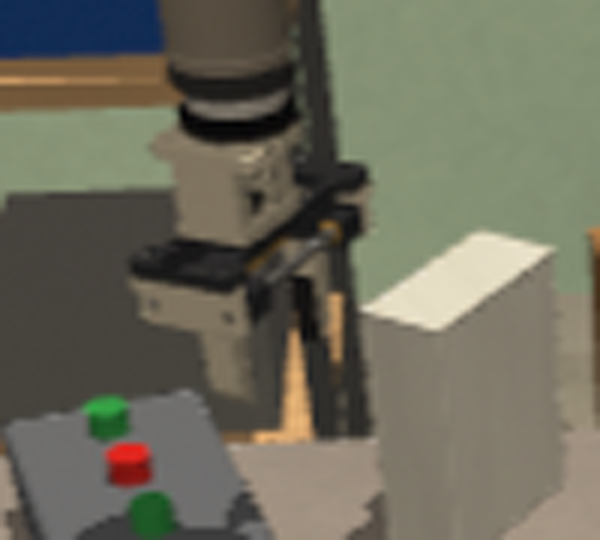

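View pics/st_top.png

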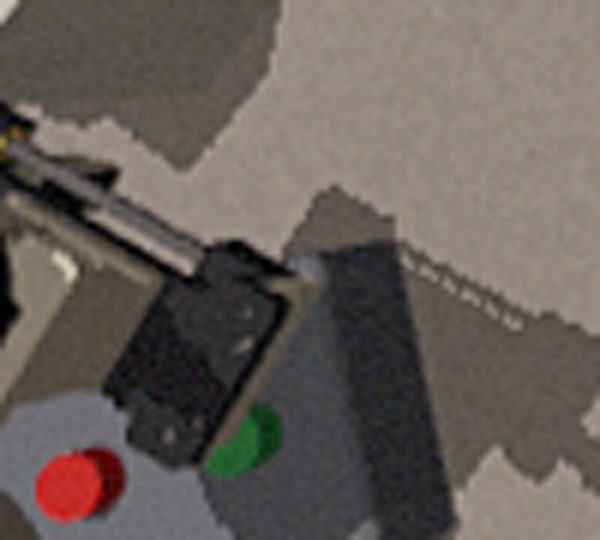

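```bash
python3 -c "
from h import *
S=lambda x,y:(x/6+130-.5,y/6+10-.5)
T=lambda x,y:(x/6+0-.5,y/6+230-.5)
for a,b in(((243,328),(318,282)),((140,316),(208,467))):
    X,e=tri(S(*a),T(*b));d=X-[236,468.4,196.3];c,q=np.cos(1.104),np.sin(1.104)
    print(X,e,'tool:',d@[c,q,0],d@[q,-c,0],d[2])
"
```

```text
[230.226 370.802 303.501] [np.float64(1.093814558100497), np.float64(1.0938145581003262)] tool: -89.75501698904993 38.765310112736245 107.20142100103743
[158.099 413.211 294.99 ] [np.float64(4.2948703946314595), np.float64(4.294870394631499)] tool: -84.34241081841175 -44.73037775759838 98.68987277196084
```

The triangulated gripper body sits about 40 mm higher above the reported TCP than the description says (at both corners, and at the fingertip). The fingers also shut on air without moving the rod. So the reported TCP lies about 40 mm beyond the real fingertips. I'll open, descend further and find the surface by touch.

```bash
python3 -m inch '[[[0,0,0,0,0,0,-1],[0,0,0,0,0,0,-1],[0,0,0,0,0,0,-1],[0,0,0,0,0,0,-1],[0,0,0,0,0,0,-1],[0,0,0,0,0,0,-1],[0,0,0.05,0,0,0,-1],[0,0,0.1,0,0,0,-1],[0,0,0.15,0,0,0,-1],[0,0,0.17,0,0,0,-1]]]';  python3 -c "
from h import *
s=bot.capture('side')[:,:,::-1]
crop(s,200,190,340,290,'c6.png',5)
"
```

```text
time: 9.15
tool_pos: [500.5, -308.3, -14.2]
tcp_rot: [-3.14, -0.001, 1.379]
contact_force: [0.3, 0.2, 0.5]
grip_width: 91.2
```

View pics/c6.png

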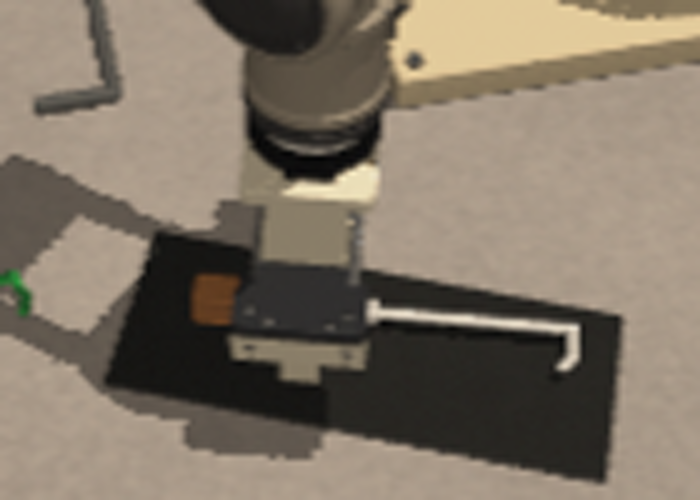

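```bash
python3 -m inch '[[[0,0,0.03,0,0,0,-1],[0,0,0.06,0,0,0,-1],[0,0,0.08,0,0,0,-1],[0,0,0.08,0,0,0,-1],[0,0,0.08,0,0,0,-1],[0,0,0.08,0,0,0,-1],[0,0,0.08,0,0,0,-1],[0,0,0.08,0,0,0,-1],[0,0,0.08,0,0,0,-1],[0,0,0.08,0,0,0,-1]]]';  python3 -c "
from h import *
s=bot.capture('side')[:,:,::-1]
crop(s,200,190,340,290,'c7.png',5)
"
```

```text
time: 10.45
tool_pos: [501.3, -308.9, -25.6]
tcp_rot: [3.14, 0.001, 1.379]
contact_force: [-7.9, 5.5, 26.7]
grip_width: 91.7
```

View pics/c7.png

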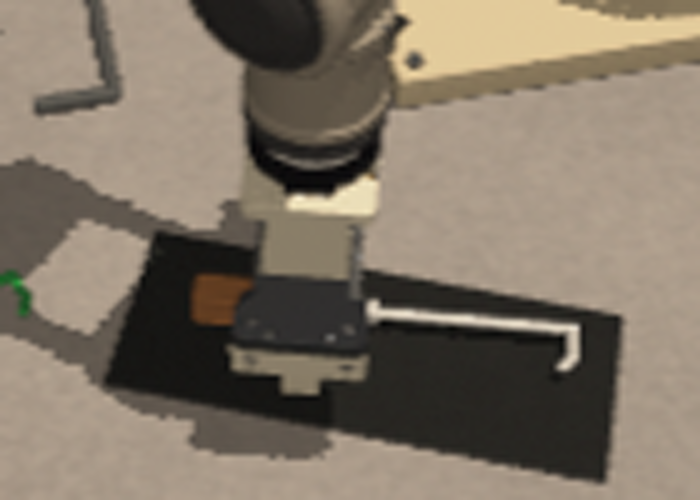

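```bash
python3 -c "
from h import *
o=bot.get_obs();print(o['moment'],o['contact_force'],o['tool_pos'])
S=lambda x,y:(x/5+200-.5,y/5+190-.5)
c,q=np.cos(1.379),np.sin(1.379)
for z,pts in((4,((282,393),(321,396))),(10,((282,393),(321,396))),(70,((230,367),(367,382))),(76,((230,367),(367,382)))):
  for p in pts:
    d=onz('side',S(*p),z)-o['tool_pos'];print(z,p,'a,b',d@[c,q,0],d@[q,-c,0])
"
```

```text
[ 0.858  1.376 -0.123] [-8.031  5.889 27.207] [ 501.312 -308.872  -25.636]
4 (282, 393) a,b -52.78244130763196 -11.436033039221433
4 (321, 396) a,b -52.6835698347121 11.76859854621343
10 (282, 393) a,b -56.79045382566753 -11.171629302182923
10 (321, 396) a,b -56.69222205631676 11.88286711072061
70 (230, 367) a,b -82.57085379588685 -38.85426116746429
70 (367, 382) a,b -85.24679343164807 37.79498452233361
76 (230, 367) a,b -86.67847552374738 -38.378607527732115
76 (367, 382) a,b -89.33577506476968 37.73671386039964
```

The side view shows the fingertips on the mat with 27 N and no lateral bias in the moment, at a reported z of -25.6. True tip = reported + about 30 mm in z and about +11 mm along the tool's x, from tip corners (282,393) and (321,396). I'll lift slightly, re-centre by -11 mm and close.

```bash
python3 -m inch '[[[0,0,-0.035,0,0,0,-1],[-0.03,0,-0.035,0,0,0,-1],[-0.055,0,-0.035,0,0,0,-0.5],[-0.055,0,-0.035,0,0,0,0.4],[-0.055,0,-0.035,0,0,0,1],[-0.055,0,-0.035,0,0,0,1],[-0.055,0,-0.035,0,0,0,1],[-0.055,0,-0.035,0,0,0,1],[-0.055,0,-0.035,0,0,0,1],[-0.055,0,-0.035,0,0,0,1]]]';  python3 -c "
from h import *
print(bot.get_obs()['moment'])
s=bot.capture('side')[:,:,::-1]
crop(s,200,190,340,290,'c8.png',5)
"
```

```text
time: 11.75
tool_pos: [498.9, -319.4, -22.1]
tcp_rot: [-3.141, -0.0, 1.379]
contact_force: [-0.1, -0.0, -0.3]
grip_width: 22.0
[0.087 0.01  0.002]
```

View pics/c8.png

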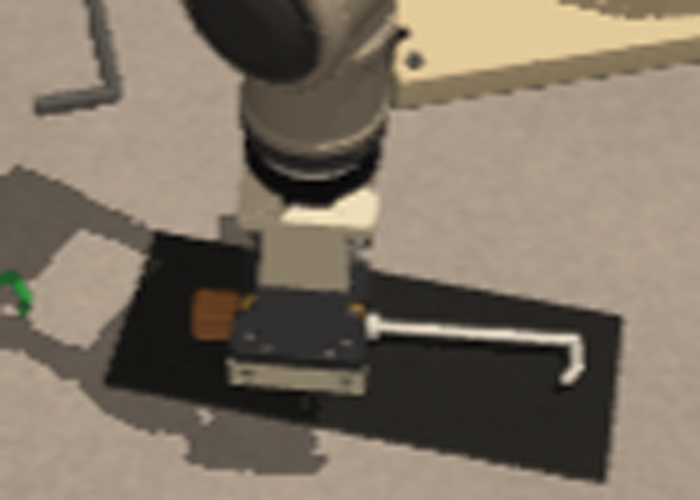

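```bash
python3 -m inch '[[[0,0,-0.05,0,0,0,1],[0,0,-0.15,0,0,0,1],[0,0,-0.3,0,0,0,1],[0,0,-0.45,0,0,0,1],[0,0,-0.6,0,0,0,1],[0,0,-0.6,0,0,0,1],[0,0,-0.6,0,0,0,1],[0,0,-0.6,0,0,0,1],[0,0,-0.6,0,0,0,1],[0,0,-0.6,0,0,0,1]]]';  python3 -c "
from h import *
print(bot.get_obs()['moment'])
s=bot.capture('side')[:,:,::-1];t=bot.capture('top')[:,:,::-1]
crop(s,200,170,340,290,'c9.png',5);crop(t,285,105,385,225,'c9t.png',5)
"
```

```text
time: 13.05
tool_pos: [498.7, -319.3, 97.4]
tcp_rot: [-3.141, -0.001, 1.379]
contact_force: [-0.2, -0.3, -1.5]
grip_width: 21.5
[ 0.028 -0.007 -0.004]
```

View pics/c9.png

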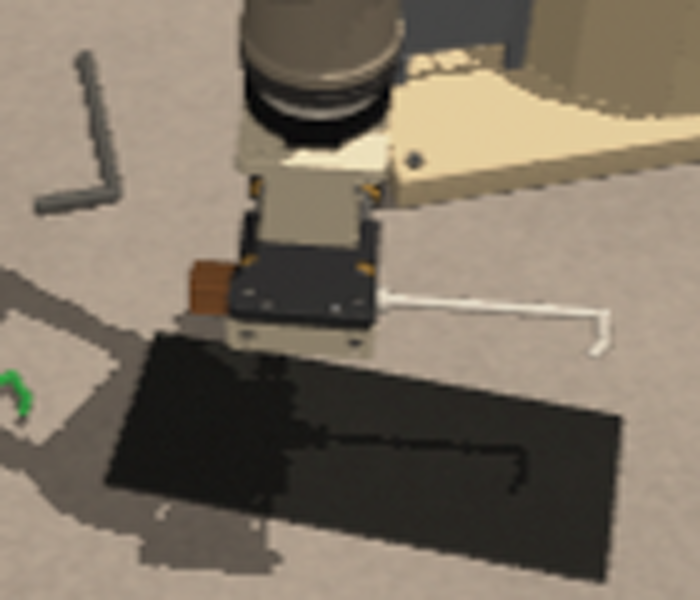

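View pics/c9t.png

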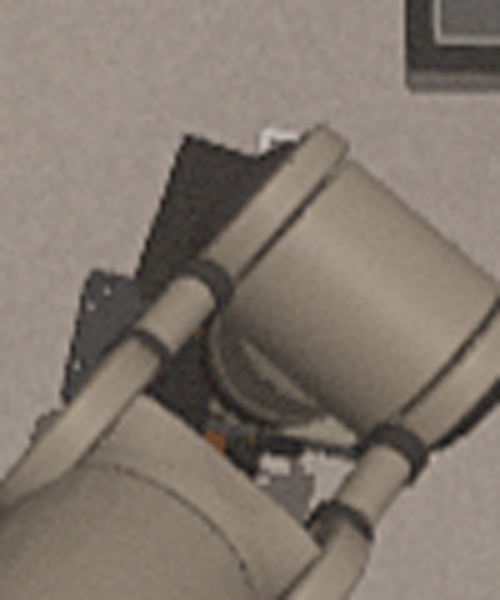

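The hook is lifted and held square: bend at side crop (606,313), and just visible in the top crop at (265,133).

```bash
python3 -c "
from h import *
S=lambda x,y:(x/5+200-.5,y/5+170-.5)
T=lambda x,y:(x/5+285-.5,y/5+105-.5)
print(tri(S(606,313),T(265,133)))
o=bot.get_obs();y=o['tcp_rot'][2];print('pred',o['tool_pos']+160*np.array([np.sin(y),-np.cos(y),0])+[0,0,39])
rel([480,-100,200],1.684)
"
```

```text
(array([ 657.866, -349.155,  138.937]), [np.float64(1.797448643920905), np.float64(1.797448643921003)])
pred [ 655.927 -349.958  136.728]
at [ 498.864 -319.439   97.728] yaw 1.3788814056393117 t 13.15 | shift [ 1.059 -0.302 -0.511] turn [-0.    -0.    -0.388]
```

```bash
python3 -c "
from h import *
rel([400,-130,110],1.684); print(W(-270,42,47))
"
```

```text
at [ 498.864 -319.439   97.728] yaw 1.3788814056393117 t 13.15 | shift [ 0.836 -0.666 -0.061] turn [-0.    -0.    -0.388]
[380.786  38.687  47.   ]
```

```bash
python3 -m inch '[[[0.1,-0.1,-0.06,0,0,0,1],[0.25,-0.25,-0.06,0,0,-0.05,1],[0.4,-0.4,-0.06,0,0,-0.1,1],[0.6,-0.55,-0.06,0,0,-0.2,1],[0.75,-0.66,-0.06,0,0,-0.3,1],[0.84,-0.67,-0.06,0,0,-0.39,1],[0.84,-0.67,-0.06,0,0,-0.39,1],[0.84,-0.67,-0.06,0,0,-0.39,1],[0.84,-0.67,-0.06,0,0,-0.39,1],[0.84,-0.67,-0.06,0,0,-0.39,1]]]';  python3 -c "
from h import *
rel([381,39,47],1.684)
"
```

```text
time: 14.4
tool_pos: [399.5, -129.5, 109.9]
tcp_rot: [-3.142, -0.0, 1.684]
contact_force: [0.1, -0.3, -2.1]
grip_width: 21.6
at [ 399.457 -129.535  109.896] yaw 1.6840181324942072 t 14.4 | shift [0.848 0.004 0.315] turn [-0. -0.  0.]
```

```bash
python3 -m inch '[[[0.15,0,0,0,0,0,1],[0.35,0,0,0,0,0,1],[0.55,0,0,0,0,0,1],[0.75,0,0.1,0,0,0,1],[0.85,0,0.22,0,0,0,1],[0.85,0,0.32,0,0,0,1],[0.85,0,0.32,0,0,0,1],[0.85,0,0.32,0,0,0,1],[0.85,0,0.32,0,0,0,1],[0.85,0,0.32,0,0,0,1]]]';  python3 -c "
from h import *
print(bot.get_obs()['tool_pos'])
s=bot.capture('side')[:,:,::-1];t=bot.capture('top')[:,:,::-1]
crop(s,210,95,350,215,'e0.png',5);crop(t,140,60,280,180,'e0t.png',5)
"
```

```text
time: 15.65
tool_pos: [380.5, 39.6, 46.6]
tcp_rot: [3.14, 0.0, 1.685]
contact_force: [-0.4, 0.0, -1.0]
grip_width: 21.8
[380.488  39.639  46.554]
```

View pics/e0.png

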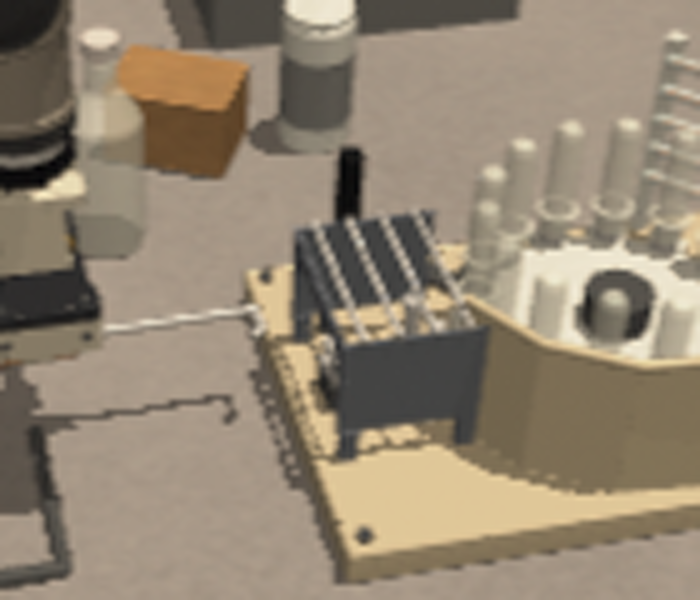

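View pics/e0t.png

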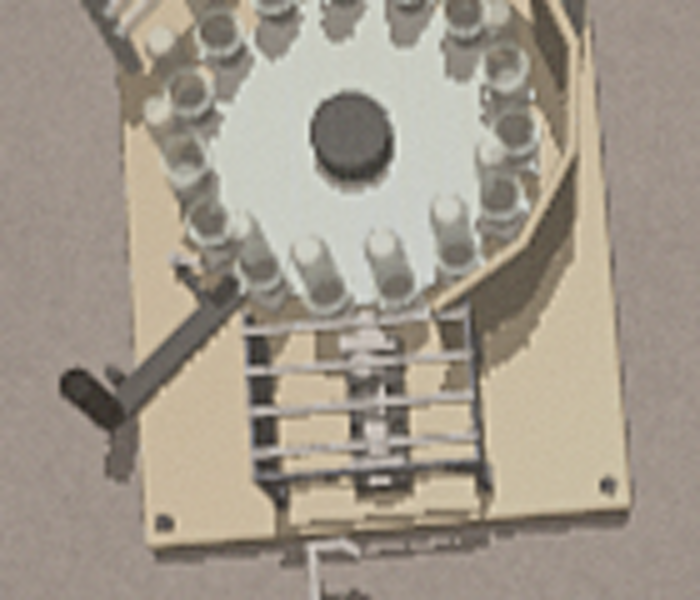

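```bash
python3 -c "
from h import *
S=lambda x,y:(x/5+210-.5,y/5+95-.5)
T=lambda x,y:(x/5+140-.5,y/5+60-.5)
H=lambda X:RH.T@(np.array(X)-O)
X,e=tri(S(256,311),T(312,547));print('bend',X,e,H(X))
o=bot.get_obs();y=o['tcp_rot'][2];print('pred',o['tool_pos']+160*np.array([np.sin(y),-np.cos(y),0])+[0,0,39])
print('bend top at z86',H(onz('top',T(312,547),86)),'tip',H(onz('top',T(356,553),86)))
print('side z86',H(onz('side',S(256,311),86)))
for p in((376,440),(380,488)): print('bolt bar',H(onz('top',T(*p),65)),H(onz('top',T(*p),75)))
print('bed',H(onz('top',T(345,380),73)),H(onz('top',T(406,380),73)))
print('walls top front',H(onz('top',T(250,478),138)),H(onz('top',T(483,462),138)))
print('knob head side',H(onz('side',S(415,299),112)))
print('plate side lower/upper right front',H(onz('side',S(340,345),138)),H(onz('side',S(297,230),138)))
"

```

```text
bend [540.542  58.783  85.993] [np.float64(1.349280949716063), np.float64(1.3492809497159943)] [-108.996   43.954   85.993]
pred [539.234  57.952  85.345]
bend top at z86 [-110.362   44.065   86.   ] tip [-116.407   17.116   86.   ]
side z86 [-107.608   44.071   86.   ]
bolt bar [-41.046   1.971  65.   ] [-43.502   0.911  75.   ]
bolt bar [-72.223   1.619  65.   ] [-74.4     0.562  75.   ]
bed [-2.673 17.996 73.   ] [ -5.93  -20.554  73.   ]
walls top front [-75.623  70.391 138.   ] [-77.596 -68.158 138.   ]
knob head side [ -2.102   2.723 112.   ]
plate side lower/upper right front [-76.661 -64.645 138.   ] [-73.616  65.109 138.   ]
```

The hook sits at heater (-109, 44, 86) according to both cameras, which matches the prediction to 1.5 mm; tip at top crop (356,553). I'll reach it in left of the knob.

```bash
python3 -m inch '[[[0,0.08,0,0,0,0,1],[0,0.16,0,0,0,0,1],[0,0.24,0,0,0,0,1],[0,0.32,0,0,0,0,1],[0,0.4,0,0,0,0,1],[0,0.48,0,0,0,0,1],[0,0.56,0,0,0,0,1],[0,0.645,0,0,0,0,1],[0,0.645,0,0,0,0,1],[0,0.645,0,0,0,0,1]]]';  python3 -c "
from h import *
o=bot.get_obs();y=o['tcp_rot'][2];b=o['tool_pos']+160*np.array([np.sin(y),-np.cos(y),0])+[0,0,39];print(RH.T@(b-O))
s=bot.capture('side')[:,:,::-1];t=bot.capture('top')[:,:,::-1]
crop(s,210,95,350,215,'e1.png',5);crop(t,180,100,260,180,'e1t.png',7)
"
```

```text
time: 17.0
tool_pos: [507.2, 54.6, 45.8]
tcp_rot: [-3.14, -0.0, 1.685]
contact_force: [-0.2, 0.3, -1.7]
grip_width: 21.8
[17.401 43.769 84.778]
```

View pics/e1.png

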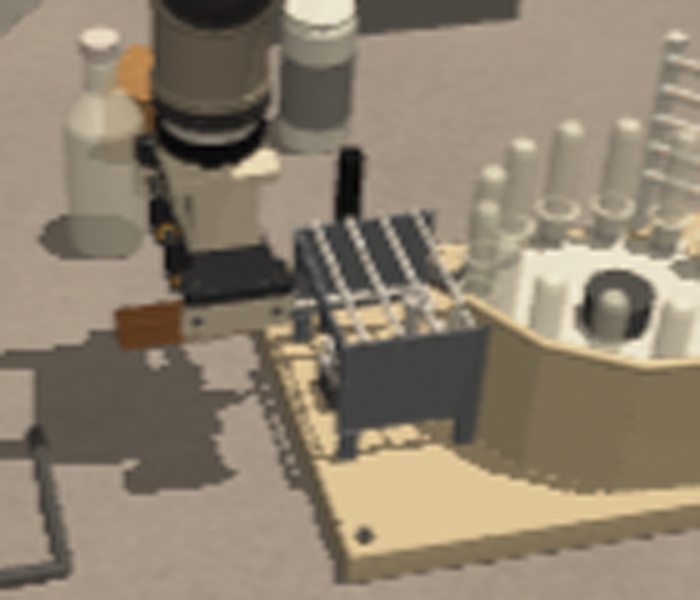

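View pics/e1t.png

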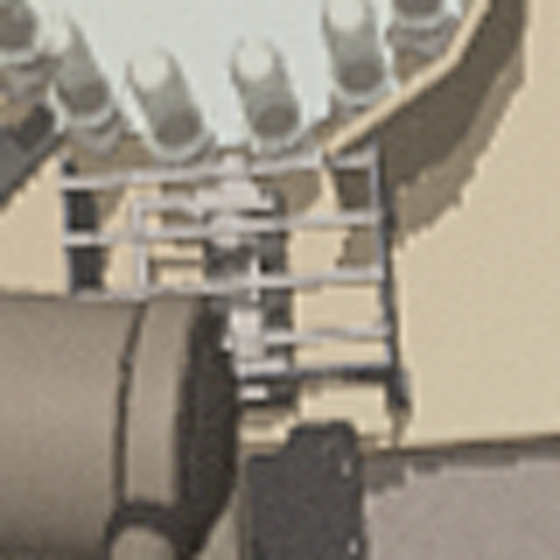

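```bash
python3 -c "
from h import *
T=lambda x,y:(x/7+180-.5,y/7+100-.5)
H=lambda X:RH.T@(np.array(X)-O)
print('bend',H(onz('top',T(140,203),86)),'tip',H(onz('top',T(205,209),86)))
for p in((0,0,112),(-3,0,112),(-3,0,90)): print(p,(proj('top',W(*p))-[180,100]+.5)*7)
print('T',H(onz('top',T(235,190),73)),H(onz('top',T(228,232),112)))
rel(W(-138,13,46.5),1.684)
"
```

```text
bend [18.482 43.059 86.   ] tip [13.271 14.179 86.   ]
(0, 0, 112) [231.112 219.085]
(-3, 0, 112) [231.588 225.755]
(-3, 0, 90) [237.939 239.314]
T [24.843  1.543 73.   ] [ -5.659   1.759 112.   ]
at [507.278  54.572  45.95 ] yaw 1.6851385255109337 t 17.1 | shift [-0.153  0.022 -0.003] turn [-0.001 -0.     0.001]
```

```bash
python3 -m inch '[[[0,0.02,0,0,0,0,1],[0,0.02,0,0,0,0,1],[-0.03,0.02,0,0,0,0,1],[-0.06,0.02,0,0,0,0,1],[-0.09,0.02,0,0,0,0,1],[-0.12,0.02,0,0,0,0,1],[-0.15,0.02,0,0,0,0,1],[-0.15,0.02,0,0,0,0,1],[-0.15,0.02,0,0,0,0,1],[-0.15,0.02,0,0,0,0,1]]]';  python3 -c "
from h import *
o=bot.get_obs();y=o['tcp_rot'][2];b=o['tool_pos']+160*np.array([np.sin(y),-np.cos(y),0])+[0,0,39];print(RH.T@(b-O))
s=bot.capture('side')[:,:,::-1];t=bot.capture('top')[:,:,::-1]
crop(s,250,120,330,200,'e2.png',7);crop(t,180,100,260,180,'e2t.png',7)
"
```

```text
time: 18.35
tool_pos: [515.6, 25.4, 46.0]
tcp_rot: [3.142, -0.0, 1.685]
contact_force: [-1.0, 0.5, -2.3]
grip_width: 21.8
[22.412 13.906 85.033]
```

View pics/e2.png

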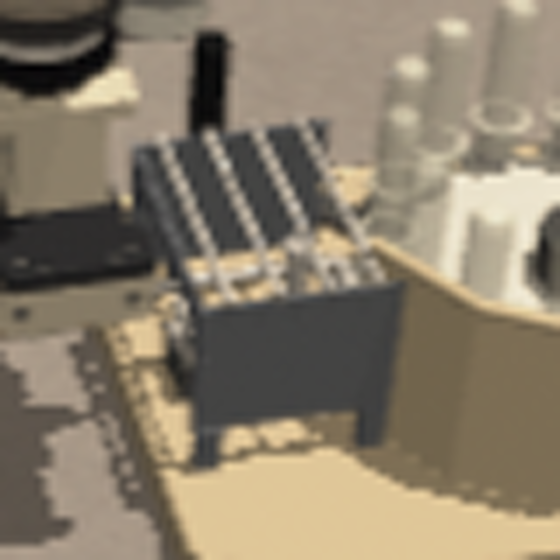

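View pics/e2t.png

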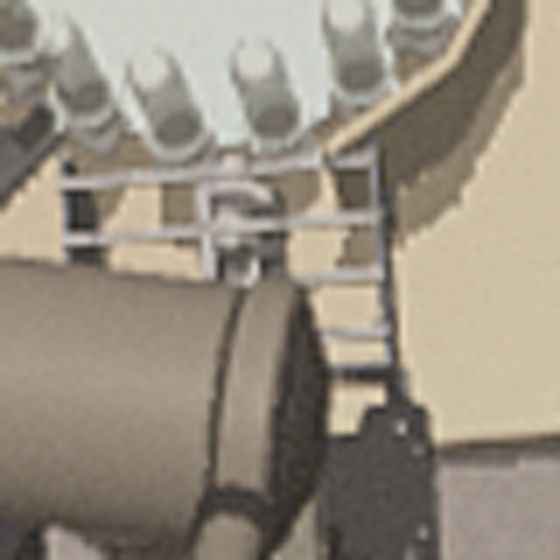

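The top view shows the hook behind the knob: bend at crop (205,190), knob head at (232,222). I'll pull it towards the robot.

```bash
python3 -m inch '[[[0,-0.03,0,0,0,0,1],[0,-0.06,0,0,0,0,1],[0,-0.09,0,0,0,0,1],[0,-0.12,0,0,0,0,1],[0,-0.15,0,0,0,0,1],[0,-0.18,0,0,0,0,1],[0,-0.21,0,0,0,0,1],[0,-0.24,0,0,0,0,1],[0,-0.24,0,0,0,0,1],[0,-0.24,0,0,0,0,1]]]';  python3 -c "
from h import *
o=bot.get_obs();y=o['tcp_rot'][2];b=o['tool_pos']+160*np.array([np.sin(y),-np.cos(y),0])+[0,0,39];print(RH.T@(b-O),RH.T@o['contact_force'])
"; python3 -m inch '[[[0,-0.01,0,0,0,0,1],[0,-0.015,0,0,0,0,1],[0,-0.02,0,0,0,0,1],[0,-0.025,0,0,0,0,1],[0,-0.03,0,0,0,0,1],[0,-0.03,0,0,0,0,1],[0,-0.03,0,0,0,0,1],[0,-0.03,0,0,0,0,1],[0,-0.03,0,0,0,0,1],[0,-0.03,0,0,0,0,1]]]';python3 -c "
from h import *
o=bot.get_obs();y=o['tcp_rot'][2];b=o['tool_pos']+160*np.array([np.sin(y),-np.cos(y),0])+[0,0,39];print(RH.T@(b-O),RH.T@o['contact_force'],o['grip_width'])
"
```

```text
time: 19.7
tool_pos: [467.1, 19.8, 45.8]
tcp_rot: [-3.14, -0.0, 1.685]
contact_force: [-0.2, 0.5, -1.5]
grip_width: 21.5
[-26.336  13.742  84.832] [-0.172  0.569 -1.53 ]
time: 20.95
tool_pos: [461.9, 19.1, 46.0]
tcp_rot: [-3.142, -0.0, 1.685]
contact_force: [1.9, -0.3, -1.3]
grip_width: 21.9
[-31.634  13.625  85.006] [ 1.853 -0.488 -1.268] 21.904868968855546
```

```bash
python3 -m inch '[[[0,-0.005,0,0,0,0,1],[0,-0.01,0,0,0,0,1],[0,-0.015,0,0,0,0,1],[0,-0.02,0,0,0,0,1],[0,-0.02,0,0,0,0,1],[0,-0.02,0,0,0,0,1],[0,-0.02,0,0,0,0,1],[0,-0.02,0,0,0,0,1],[0,-0.02,0,0,0,0,1],[0,-0.02,0,0,0,0,1]]]';python3 -c "
from h import *
o=bot.get_obs();y=o['tcp_rot'][2];b=o['tool_pos']+160*np.array([np.sin(y),-np.cos(y),0])+[0,0,39];print(RH.T@(b-O),RH.T@o['contact_force'],o['grip_width'])
s=bot.capture('side')[:,:,::-1];t=bot.capture('top')[:,:,::-1]
crop(s,250,120,330,200,'e3.png',7);crop(t,180,100,260,180,'e3t.png',7)
"
```

```text
time: 22.2
tool_pos: [461.1, 18.6, 46.9]
tcp_rot: [3.135, 0.001, 1.686]
contact_force: [9.9, 2.6, -3.3]
grip_width: 21.8
[-32.478  13.251  85.859] [10.121  1.468 -3.339] 21.778919437222015
```

View pics/e3.png

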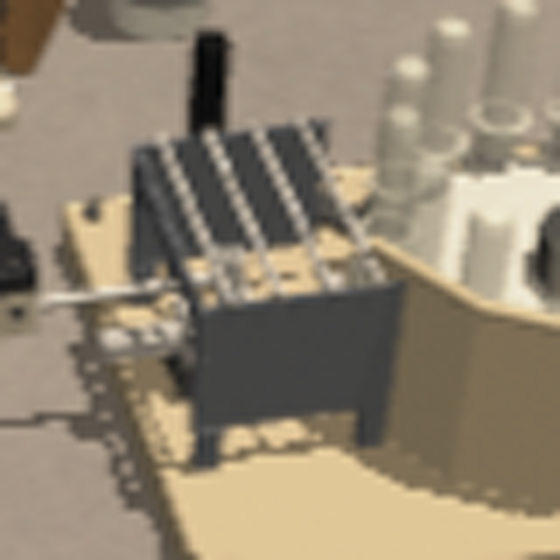

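View pics/e3t.png

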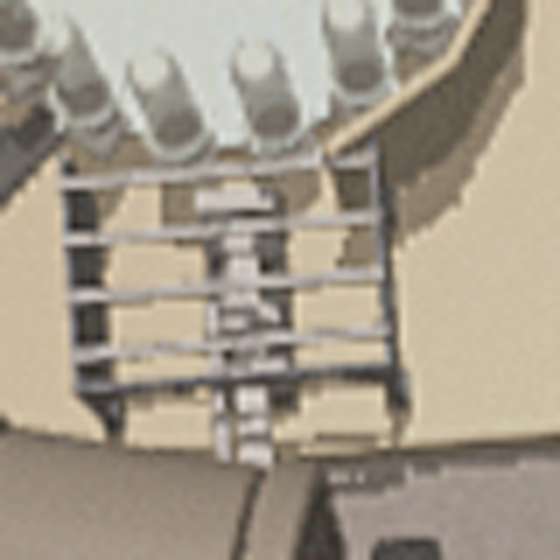

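The bolt is at its stop: 10 N reaction, with the bar protruding from the arch at crop (250,420). I'll unhook by going forward, then left.

```bash
python3 -m inch '[[[0,0.04,0,0,0,0,1],[0,0.085,0,0,0,0,1],[0,0.085,0,0,0,0,1],[0.03,0.085,0,0,0,0,1],[0.06,0.085,0,0,0,0,1],[0.09,0.085,0,0,0,0,1],[0.12,0.085,0,0,0,0,1],[0.15,0.085,0,0,0,0,1],[0.15,0.085,0,0,0,0,1],[0.15,0.085,0,0,0,0,1]]]';python3 -c "
from h import *
o=bot.get_obs();y=o['tcp_rot'][2];b=o['tool_pos']+160*np.array([np.sin(y),-np.cos(y),0])+[0,0,39];print(RH.T@(b-O),RH.T@o['contact_force'],o['grip_width'])
s=bot.capture('side')[:,:,::-1];t=bot.capture('top')[:,:,::-1]
crop(s,250,120,330,200,'e4.png',7);crop(t,180,100,260,180,'e4t.png',7)
"
```

```text
time: 23.55
tool_pos: [471.5, 50.4, 46.0]
tcp_rot: [3.141, 0.0, 1.685]
contact_force: [-0.3, -0.6, -1.3]
grip_width: 21.6
[-18.584  43.62   85.034] [-0.371 -0.569 -1.274] 21.580815302201366
```

View pics/e4.png

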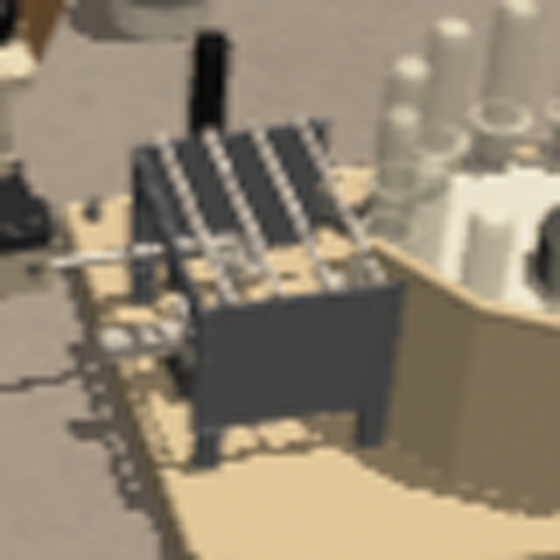

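View pics/e4t.png

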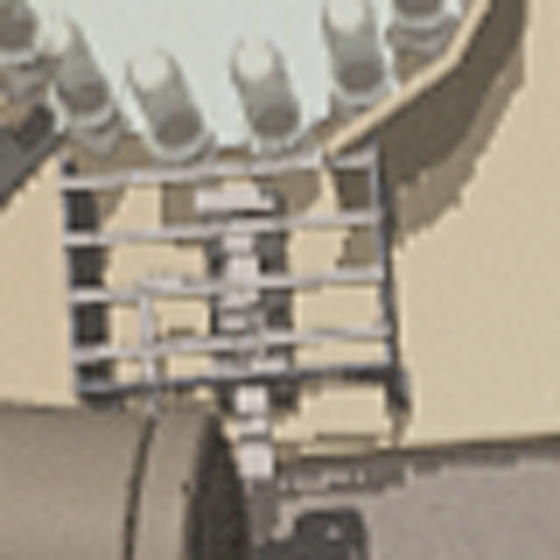

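```bash
python3 -m inch '[[[0,-0.1,0,0,0,0,1],[0,-0.22,0,0,0,0,1],[0,-0.34,0,0,0,0,1],[0,-0.47,0,0,0,0,1],[0,-0.47,-0.1,0,0,0,1],[0,-0.47,-0.3,0,0,0,1],[-0.2,-0.47,-0.35,0,0,0,1],[-0.5,-0.47,-0.35,0,0,0,1],[-0.8,-0.47,-0.35,0,0,0,1],[-0.9,-0.47,-0.35,0,0,0,1]]]';python3 -c "
from h import *
rel([501,-309.3,60],1.379)
"
```

```text
time: 24.9
tool_pos: [399.0, -142.6, 116.2]
tcp_rot: [3.141, 0.001, 1.682]
contact_force: [0.2, 1.4, -1.6]
grip_width: 21.8
at [ 398.95  -142.553  116.228] yaw 1.681627182133314 t 24.9 | shift [-0.885  0.415  0.283] turn [0.002 0.001 0.385]
```

```bash
python3 -m inch '[[[-0.2,0.1,0,0,0,0.05,1],[-0.4,0.2,0,0,0,0.15,1],[-0.6,0.3,0,0,0,0.25,1],[-0.8,0.4,0.05,0,0,0.35,1],[-0.885,0.415,0.2,0,0,0.387,1],[-0.885,0.415,0.38,0,0,0.387,1],[-0.885,0.415,0.5,0,0,0.387,1],[-0.885,0.415,0.55,0,0,0.387,1],[-0.885,0.415,0.55,0,0,0.387,1],[-0.885,0.415,0.55,0,0,0.387,1]]]';python3 -c "
from h import *
rel([501,-309.3,-22],1.379)
s=bot.capture('side')[:,:,::-1]
crop(s,200,170,340,290,'f0.png',5)
"
```

```text
time: 26.15
tool_pos: [501.9, -306.1, 7.2]
tcp_rot: [3.14, 0.001, 1.381]
contact_force: [0.8, -0.0, -1.0]
grip_width: 22.0
at [ 501.919 -306.074    7.177] yaw 1.3813210726527339 t 26.15 | shift [-0.017 -0.002  0.146] turn [0.002 0.001 0.003]
```

View pics/f0.png

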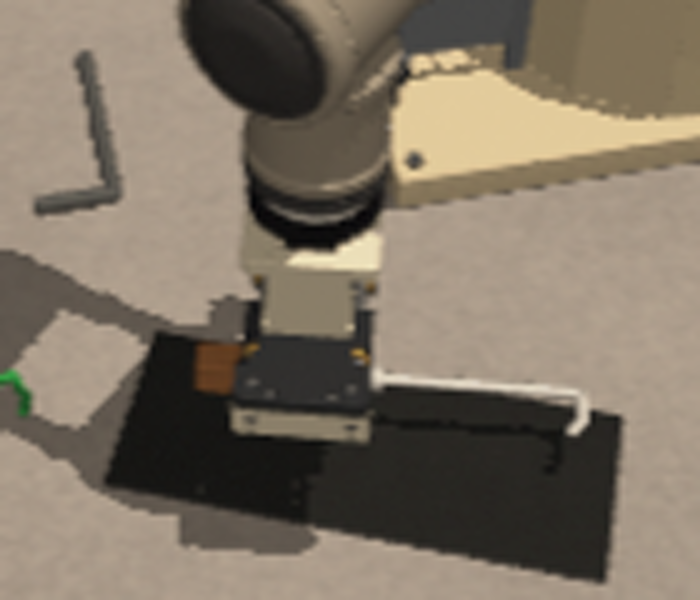

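```bash
python3 -m inch '[[[-0.03,0,0.04,0,0,0,1],[-0.03,0,0.09,0,0,0,1],[-0.03,0,0.13,0,0,0,1],[-0.03,0,0.146,0,0,0,1],[-0.03,0,0.146,0,0,0,1],[-0.03,0,0.146,0,0,0,0.6],[-0.03,0,0.146,0,0,0,0.2],[-0.03,0,0.146,0,0,0,-0.2],[-0.03,0,0.146,0,0,0,-0.6],[-0.03,0,0.146,0,0,0,-0.6]]]'; python3 -m inch '[[[0,0,-0.1,0,0,0,-0.6],[0,0,-0.25,0,0,0,-0.6],[0,0,-0.5,0,0,0,-0.6],[0,0,-0.75,0,0,0,-0.6],[0,0,-1,0,0,0,-0.6],[0.2,0,-1,0,0,0,0],[0.4,0,-1,0,0,-0.2,1],[0.6,0,-1,0,0,-0.3,1],[0.8,-0.1,-1,0,0,-0.5,1],[1,-0.2,-1,0,0,-0.6,1]]]';python3 -c "
from h import *
s=bot.capture('side')[:,:,::-1];t=bot.capture('top')[:,:,::-1]
crop(s,200,120,340,290,'f1.png',4);crop(t,285,105,385,225,'f1t.png',5)
rel(W(22,197,150),2.417)
"
```

```text
time: 27.45
tool_pos: [500.1, -311.4, -23.4]
tcp_rot: [-3.141, -0.0, 1.381]
contact_force: [0.4, 1.0, -0.7]
grip_width: 57.2
time: 28.7
tool_pos: [498.1, -106.1, 176.6]
tcp_rot: [3.142, -0.0, 1.856]
contact_force: [0.4, -0.0, -0.1]
grip_width: 27.8
at [ 497.182 -103.829  176.91 ] yaw 1.8574572701690872 t 28.8 | shift [1.359 1.215 0.136] turn [-0.    -0.002 -0.712]
```

View pics/f1.png

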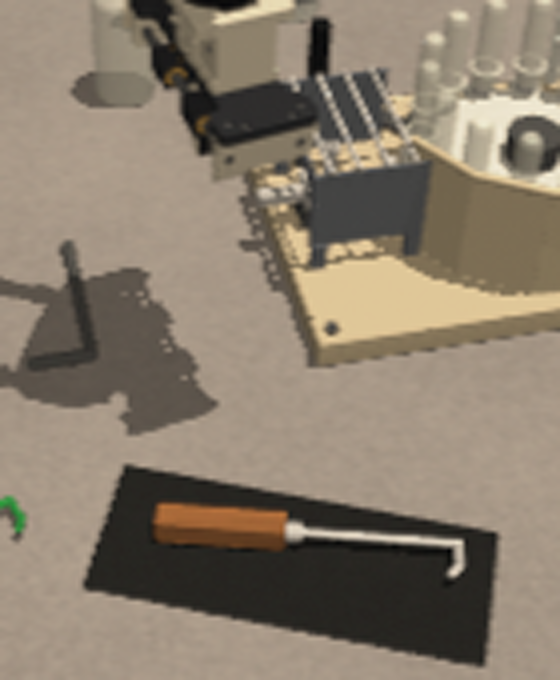

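View pics/f1t.png

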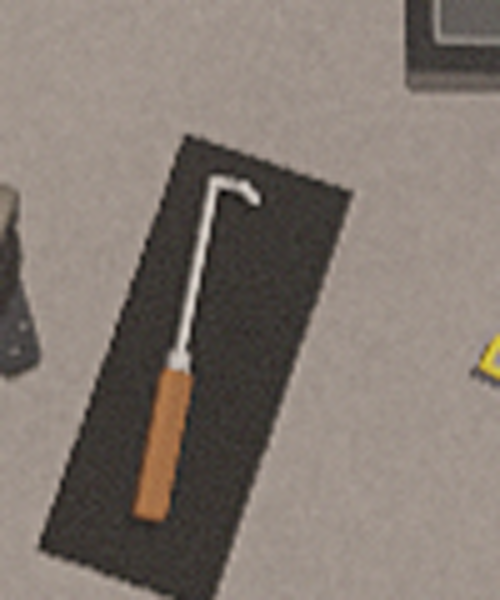

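The hooked rod is back on its mat, bend at top crop (212,180), and the bolt bar still protrudes at side crop (285,185). On to the lever: approach behind the grip with the fingers shut.

```bash
python3 -m inch '[[[0.2,0.15,-0.05,0,0,-0.1,1],[0.4,0.3,-0.1,0,0,-0.2,1],[0.6,0.45,-0.1,0,0,-0.3,1],[0.8,0.65,-0.1,0,0,-0.4,1],[1,0.85,-0.1,0,0,-0.5,1],[1,1,-0.1,0,0,-0.6,1],[1,1,-0.1,0,0,-0.7,1],[1,1,-0.1,0,0,-0.72,1],[1,1,-0.1,0,0,-0.72,1],[1,1,-0.1,0,0,-0.72,1]]]';python3 -c "
from h import *
a=2.417-HY
g=W(155,0,0)+235*(RH@[np.cos(a),np.sin(a),0]);tt=RH@[-np.sin(a),np.cos(a),0]
print(g,tt)
rel(g-tt*38+[0,0,110],2.417)
"
```

```text
time: 30.05
tool_pos: [635.0, 139.8, 197.1]
tcp_rot: [3.141, 0.0, 2.416]
contact_force: [-0.2, -0.2, 0.4]
grip_width: 0.2
[631.851 200.643   0.   ] [-0.663 -0.749  0.   ]
at [635.016 139.793 197.125] yaw 2.4164448230308664 t 30.05 | shift [0.214 0.407 0.436] turn [ 0.     0.    -0.001]
```

```bash
python3 -m inch '[[[0.1,0.2,0,0,0,0,1],[0.215,0.41,0,0,0,0,1],[0.215,0.41,0.1,0,0,0,1],[0.215,0.41,0.25,0,0,0,1],[0.215,0.41,0.43,0,0,0,1],[0.215,0.41,0.43,0,0,0,1],[0.215,0.41,0.43,0,0,0,1],[0.215,0.41,0.43,0,0,0,1],[0.215,0.41,0.43,0,0,0,1],[0.215,0.41,0.43,0,0,0,1]]]';python3 -c "
from h import *
s=bot.capture('side')[:,:,::-1];t=bot.capture('top')[:,:,::-1]
crop(s,230,60,370,180,'g0.png',5);crop(t,120,60,260,180,'g0t.png',5)
print(bot.get_obs()['tool_pos'])
print((proj('side',bot.get_obs()['tool_pos']+[0,0,30])-[230,60]+.5)*5,(proj('side',W(-2.2,174.6,118))-[230,60]+.5)*5)
"
```

```text
time: 31.3
tool_pos: [657.3, 230.2, 111.5]
tcp_rot: [3.141, 0.001, 2.418]
contact_force: [0.4, -0.0, -0.6]
grip_width: 0.4
[657.155 230.187 111.107]
[279.286 282.465] [251.237 330.995]
```

View pics/g0.png

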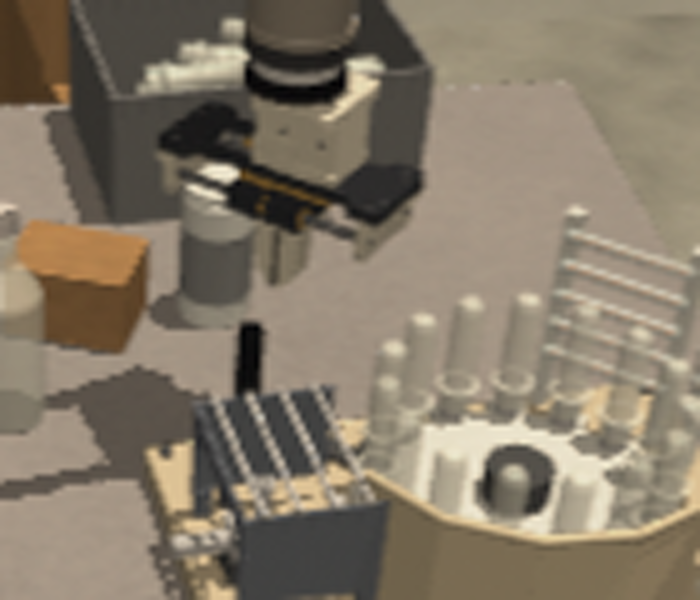

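View pics/g0t.png

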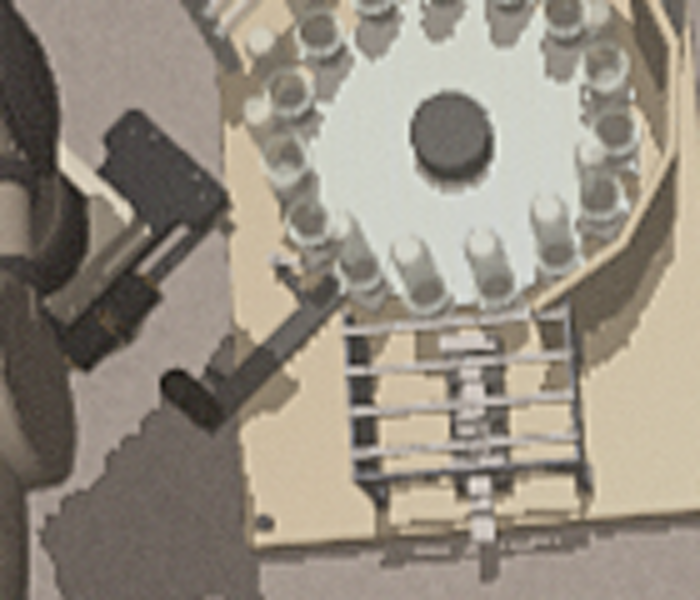

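The side view shows the shut fingers at (285,283), as predicted, behind the black grip at (250,330). Now the arc.

```bash
python3 -m inch '[[[0,0,0.1,0,0,0,1],[0,0,0.2,0,0,0,1],[0,0,0.275,0,0,0,1],[0,0,0.275,0,0,0,1],[0,0,0.275,0,0,0,1],[0,0,0.275,0,0,0,1],[0,0,0.275,0,0,0,1],[0,0,0.275,0,0,0,1],[0,0,0.275,0,0,0,1],[0,0,0.275,0,0,0,1]]]';python3 -c "
from h import *
o=bot.get_obs();p=o['tool_pos'];hub=W(155,0,0)
d=p-hub;d[2]=0;er=np.array([np.cos(2.417),np.sin(2.417),0]);ey=np.array([np.sin(2.417),-np.cos(2.417),0]);print('radial',d@er,'behind',d@ey)
r0,b0=d@er,d@ey
for th in np.r_[np.arange(0,.45,.05),.449,.47]:
    off=21
    x=235*np.cos(th)+off*np.sin(th)-r0;y=-(235*np.sin(th)-off*np.cos(th))-b0
    print(round(th,3),round(x/200,3),round(y/200,3),round(-th/(np.pi/4),3))
s=bot.capture('side')[:,:,::-1];t=bot.capture('top')[:,:,::-1]
crop(s,230,60,370,180,'g1.png',5);crop(t,120,60,260,180,'g1t.png',5)
"
```

```text
time: 32.65
tool_pos: [657.1, 230.1, 55.8]
tcp_rot: [3.142, -0.0, 2.418]
contact_force: [-0.5, 0.8, -0.0]
grip_width: 0.8
radial 235.6508342014067 behind 38.80376416312063
0.0 -0.003 -0.089 -0.0
0.05 0.001 -0.148 -0.064
0.1 0.001 -0.207 -0.127
0.15 -0.001 -0.266 -0.191
0.2 -0.006 -0.325 -0.255
0.25 -0.014 -0.383 -0.318
0.3 -0.025 -0.441 -0.382
0.35 -0.038 -0.498 -0.446
0.4 -0.055 -0.555 -0.509
0.449 -0.074 -0.609 -0.572
0.47 -0.083 -0.633 -0.598
```

View pics/g1.png

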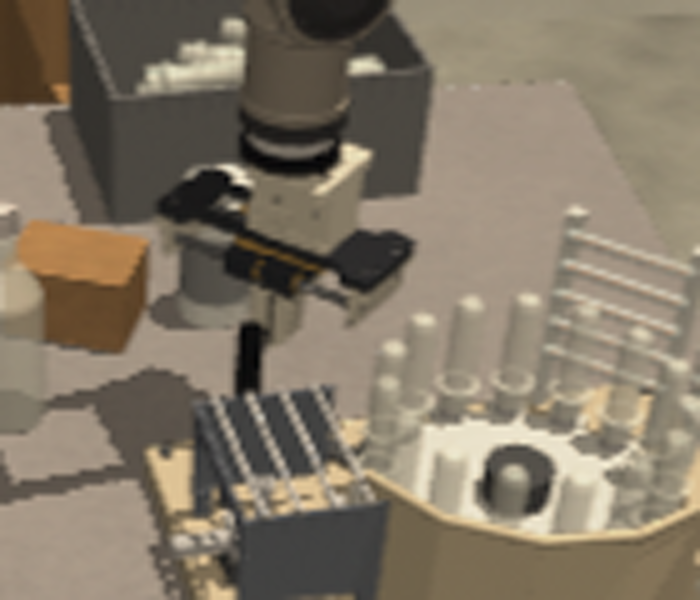

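View pics/g1t.png

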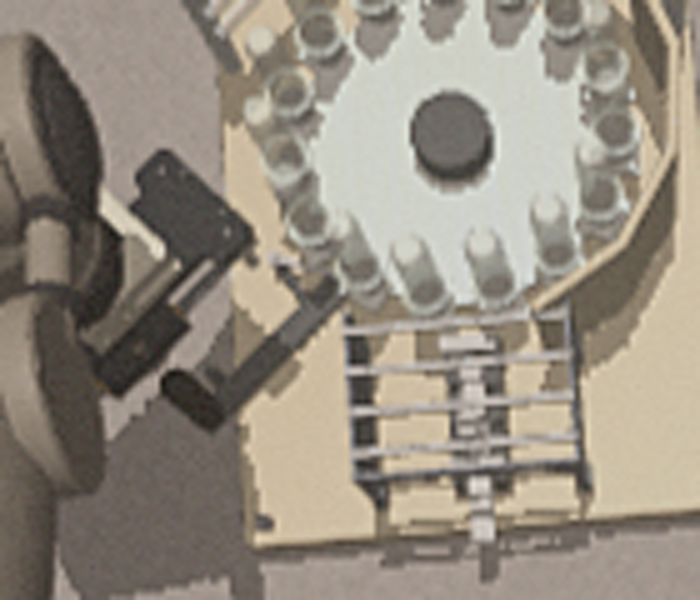

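```bash
python3 -m inch '[[[0,-0.06,0,0,0,0,1],[0,-0.12,0,0,0,-0.03,1],[0,-0.18,0,0,0,-0.1,1],[0,-0.24,0,0,0,-0.16,1],[-0.003,-0.3,0,0,0,-0.225,1],[-0.01,-0.36,0,0,0,-0.29,1],[-0.02,-0.42,0,0,0,-0.36,1],[-0.035,-0.48,0,0,0,-0.425,1],[-0.055,-0.555,0,0,0,-0.51,1],[-0.055,-0.555,0,0,0,-0.51,1]]]';python3 -c "
from h import *
o=bot.get_obs();p=o['tool_pos'];hub=W(155,0,0);yw=o['tcp_rot'][2]
d=p-hub;d[2]=0;er=np.array([np.cos(yw),np.sin(yw),0]);ey=np.array([np.sin(yw),-np.cos(yw),0]);print('radial',d@er,'behind',d@ey,'th',yw-2.417,'F along push',o['contact_force']@-ey,o['contact_force']@er)
s=bot.capture('side')[:,:,::-1];t=bot.capture('top')[:,:,::-1]
crop(s,230,60,370,180,'g2.png',5);crop(t,120,60,260,180,'g2t.png',5)
"
```

```text
time: 34.0
tool_pos: [591.8, 139.9, 55.9]
tcp_rot: [3.14, -0.0, 2.817]
contact_force: [1.5, 4.5, -2.1]
grip_width: 0.2
radial 235.01443322033734 behind 21.189417410997432 th 0.40004741184122894 F along push -4.7659254453518525 0.012107919532761854
```

View pics/g2.png

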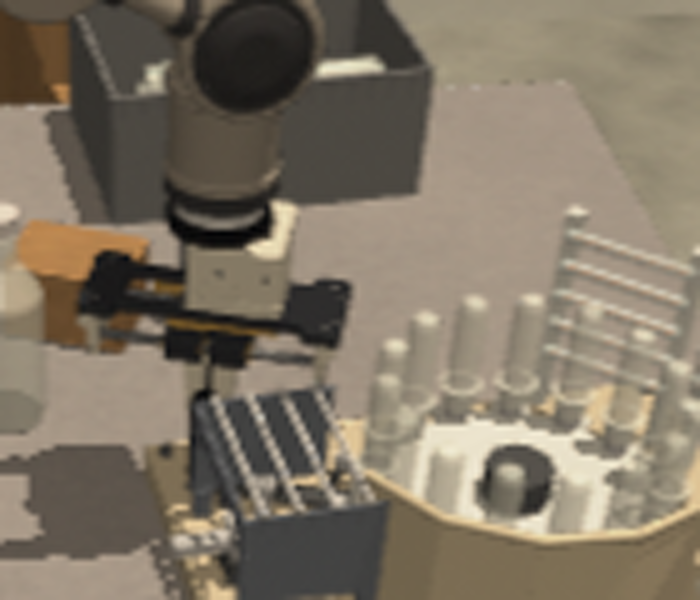

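View pics/g2t.png

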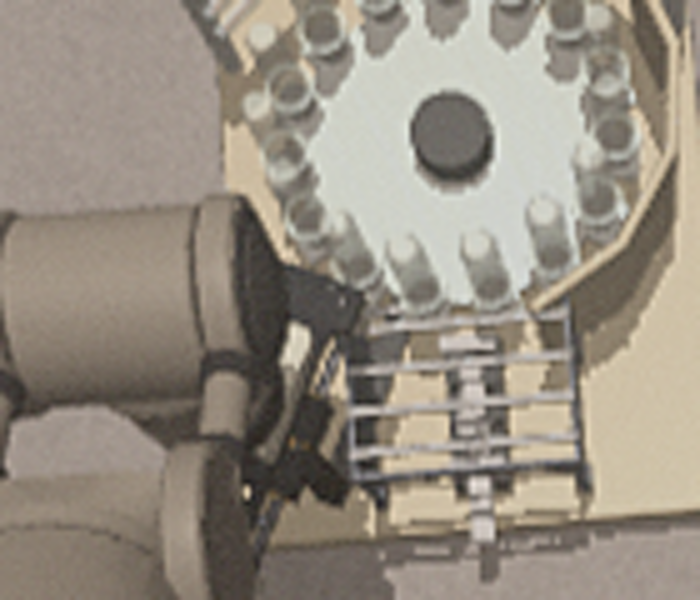

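```bash
python3 -m inch '[[[0,-0.02,0,0,0,-0.02,1],[0,-0.04,0,0,0,-0.04,1],[0,-0.058,0,0,0,-0.062,1],[0,-0.058,0,0,0,-0.062,1],[0,-0.058,0,0,0,-0.062,1],[0,-0.065,0,0,0,-0.062,1],[0,-0.07,0,0,0,-0.062,1],[0,-0.075,0,0,0,-0.062,1],[0,-0.075,0,0,0,-0.062,1],[0,-0.075,0,0,0,-0.062,1]]]';python3 -c "
from h import *
o=bot.get_obs();p=o['tool_pos'];hub=W(155,0,0);yw=o['tcp_rot'][2]
d=p-hub;d[2]=0;er=np.array([np.cos(yw),np.sin(yw),0]);ey=np.array([np.sin(yw),-np.cos(yw),0]);print('radial',d@er,'behind',d@ey,'th',yw-2.417,'F along push',o['contact_force']@-ey,o['contact_force']@er)
"
```

```text
time: 35.35
tool_pos: [587.9, 129.9, 55.9]
tcp_rot: [3.135, 0.001, 2.867]
contact_force: [3.2, 18.8, -3.2]
grip_width: 0.3
radial 234.76137771848207 behind 22.238462654874514 th 0.45004900073361265 F along push -18.940744174429458 2.056388227119019
```

19 N against the push at θ≈0.449: the lever is at its stop. I'll let go by backing straight off.

```bash
python3 -m inch '[[[0,0.2,0,0,0,0,1],[0,0.45,0,0,0,0,1],[0,0.65,0,0,0,0,1],[0,0.65,0,0,0,0,1],[0,0.65,0,0,0,0,1],[0,0.65,-0.1,0,0,0,1],[0,0.65,-0.3,0,0,0,1],[0,0.65,-0.5,0,0,0,1],[0,0.65,-0.6,0,0,0,1],[0,0.65,-0.6,0,0,0,1]]]';python3 -c "
from h import *
s=bot.capture('side')[:,:,::-1];t=bot.capture('top')[:,:,::-1]
crop(s,230,60,370,180,'g3.png',5);crop(t,120,60,260,180,'g3t.png',5)
"
```

```text
time: 36.6
tool_pos: [623.3, 249.3, 177.9]
tcp_rot: [3.14, 0.003, 2.865]
contact_force: [-0.0, -0.3, 0.0]
grip_width: 0.6
```

View pics/g3.png

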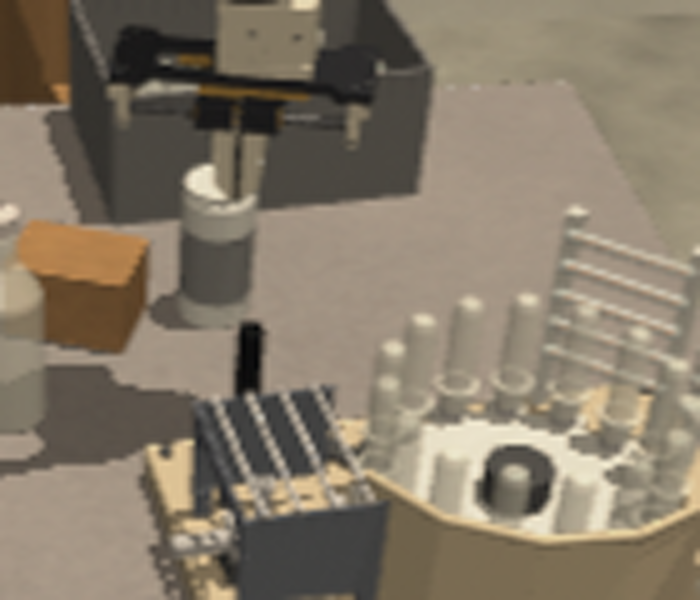

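View pics/g3t.png

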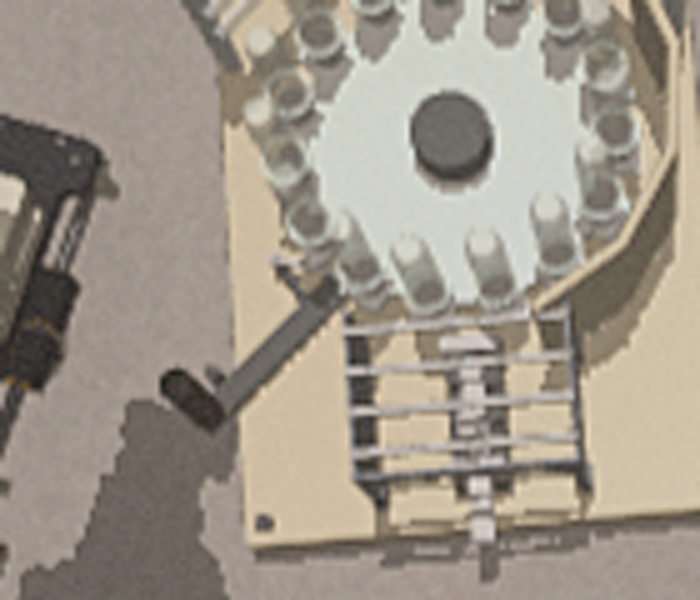

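The lever is back at rest, grip at crop (190,400), the same place as before. The bolt bar is still drawn, with its end at (482,525). Last, a check of the whole scene.

```bash
python3 -c "
from h import *
t=bot.capture('top')[:,:,::-1];s=bot.capture('side')[:,:,::-1]
cv2.imwrite('pics/fin_t.png',cv2.resize(t,(800,600)));cv2.imwrite('pics/fin_s.png',cv2.resize(s,(800,600)))
a,b=cv2.imread('pics/g1t.png'),cv2.imread('pics/g3t.png')
d=cv2.absdiff(a,b)[0:330,260:680].max(2);print('carousel diff',d.mean(),(d>60).sum())
a2=cv2.imread('pics/g2t.png');d=cv2.absdiff(a,a2)[0:250,300:680].max(2);e=cv2.absdiff(a,b)[0:250,300:680].max(2);print(d.mean(),e.mean())
o=bot.get_obs();print(o['contact_force'],o['time'])
"
```

```text
carousel diff 4.6141125541125545 89
8.749852631578948 4.4535368421052635
[ 0.491 -0.834  0.126] 36.8
```

View pics/fin_t.png

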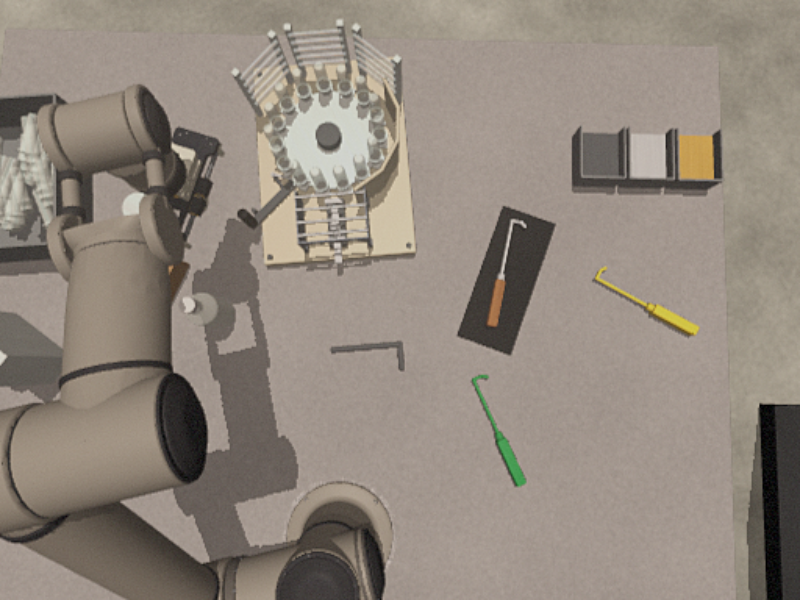

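View pics/fin_s.png

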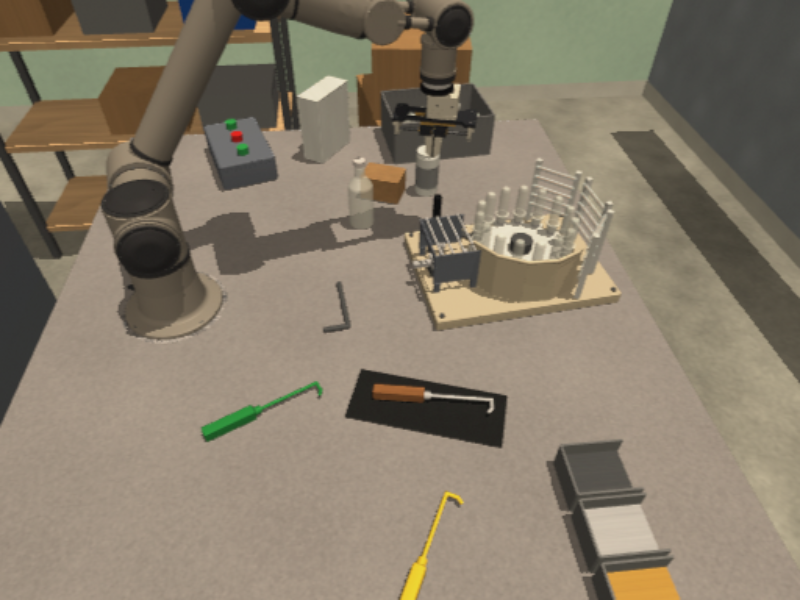

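```bash
python3 -c "
from plant import bot
print(bot.close_job())"
```

```text
the job is handed in; nothing more can be done
None
```

The job is done and handed in at about 37 s of the 72 s. With the wooden-handled hook I drew the lock bolt back until it hit its stop (10 N reaction). I then laid the hook back on its mat and pushed the inching lever once to its stop with the shut fingers (19 N). I backed off and it sprang back.

**Last checks, both cameras:**
- **Hook and bolt:** the hook lies on its mat, and the bolt bar still sticks out of the arch.
- **Lever:** the grip is back at its rest position.
- **Bystanders:** the bottle, carton, tin and hex key stand where they were. The arm partly hides the carton and tin from the top camera, but the side camera shows both in place.
- **Contact:** the gripper touches nothing.

**What went wrong or stayed uncertain:**
- **Height reading:** the reported tool height was about 30 mm lower than the real fingertips. My first grasp closed on air because of this. I found the true height by touching the mat at 27 N, then corrected for it.
- **Hook dragged on the mat:** re-centring for the second grasp was unnecessary and shifted the hook about 10 mm on the mat. I set it back within a few millimetres of its original place.
- **Carousel:** a move of exactly one station looks the same before and after, so the final pictures alone cannot prove it. A picture taken mid-push shows the carousel short of the next station, which fits it having been carried on.

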